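# Close the shop's tea corner

## Task

Close the tea corner for the day. First take the kettle off the heat: it is full, so do not lift or tip it, but slide it along the glass until it stands inside the cold ring, and turn the hot ring's knob back to off. Then take the strainers from the draining block and hang them all on the stand's one hook, largest first and the bottoms of the bowls towards the post, so that each smaller one nests in front of the larger; leave everything else where it stands.

Things in the scene. Friction and masses are not known exactly. Their poses are not given: they have to be found in the camera images.
- hob: fixed glass-topped twin hob, 280 (its x) by 420 mm (its y), smooth flat top 60 mm above its origin (centre of the underside). Two 182 mm rings are printed flush on the glass, 190 mm apart along y. On the near (-x) strip each has a bar knob, 142 mm from the ring's centre; the left (+y) ring's knob is off and fixed
- cold_ring (a point): centre of the cold ring, on the glass: the +y one (left, seen from the knobs), 182 mm across. The hot ring, where the kettle stands at the start, is the -y one (right)
- knob (a joint): the hot ring's knob: 0 is off, at its stop, with the bar pointing to +x of the hob, at the ring; it starts turned on, 0.7 to 1.4, and grows clockwise seen from above (so off is anticlockwise). Rad; range 0 to 2.2. It stays where it is left; friction about 0.04 N m.
- knob_grip (a point): top centre of that knob's bar, on its axis, 34 mm above the glass; +x is along the bar (its pointer end), +z up. The bar is 40 mm long, 11 mm wide, its top 34 mm and its foot 6 mm above the glass, on a disc of 38 mm across
- kettle: full, lidded steel kettle, 0.6-0.83 kg, origin at the centre of its base, which slides easily on glass. Base 152 mm across, belly 154, lid knob 81 mm high. Fixed handle over the top: a bar 90 mm long (along the kettle's x), 22 mm wide (y), 18 mm thick, its middle 115 mm above the base, over the centre; space for fingers below it. Spout to +x, 108 mm from the centre
- rack: fixed wooden draining block, 220 x 110 x 24 mm, origin at the centre of its underside; four slots along its y at x = -75, -25, 25, 75 mm, each 4.8 wide, 58 long, 14 deep: strainers stand in them by their ears (flat wire loop opposite the handle, 44 wide, 15 long), handles up, bowl bottoms to +x, leaning up to 4 degrees with the play
- strainer_a: largest tea strainer (may be absent), 70-150 g: rim 120 mm across, bowl 34 mm deep. Handle: a long flat closed loop of steel strip in the rim's plane, 28 mm wide, 18 inside, 4 thick, 70 mm from rim to its pointed end. Opposite it a flat wire ear, 44 wide, 15 long. Origin: middle of the ear's end, 205 mm below the eye. +z up the handle, +y across it, +x out of the bowl's bottom (mouth faces -x)
- strainer_a_eye (a point): largest strainer's eye: inside of the pointed end of its handle loop, the point that rests on a hook; 6 mm of metal above it; axes as the strainer
- strainer_b: second largest tea strainer (may be absent), 70-150 g: rim 96 mm across, bowl 28 mm deep. Handle: a long flat closed loop of steel strip in the rim's plane, 28 mm wide, 18 inside, 4 thick, 75 mm from rim to its pointed end. Opposite it a flat wire ear, 44 wide, 15 long. Origin: middle of the ear's end, 186 mm below the eye. +z up the handle, +y across it, +x out of the bowl's bottom (mouth faces -x)
- strainer_b_eye (a point): second largest strainer's eye: inside of the pointed end of its handle loop, the point that rests on a hook; 6 mm of metal above it; axes as the strainer
- strainer_c: third tea strainer (may be absent), 70-150 g: rim 74 mm across, bowl 23 mm deep. Handle: a long flat closed loop of steel strip in the rim's plane, 28 mm wide, 18 inside, 4 thick, 78 mm from rim to its pointed end. Opposite it a flat wire ear, 44 wide, 15 long. Origin: middle of the ear's end, 167 mm below the eye. +z up the handle, +y across it, +x out of the bowl's bottom (mouth faces -x)
- strainer_c_eye (a point): third strainer's eye: inside of the pointed end of its handle loop, the point that rests on a hook; 6 mm of metal above it; axes as the strainer
- strainer_d: smallest tea strainer (may be absent), 70-150 g: rim 56 mm across, bowl 18 mm deep. Handle: a long flat closed loop of steel strip in the rim's plane, 28 mm wide, 18 inside, 4 thick, 77 mm from rim to its pointed end. Opposite it a flat wire ear, 44 wide, 15 long. Origin: middle of the ear's end, 148 mm below the eye. +z up the handle, +y across it, +x out of the bowl's bottom (mouth faces -x)
- strainer_d_eye (a point): smallest strainer's eye: inside of the pointed end of its handle loop, the point that rests on a hook; 6 mm of metal above it; axes as the strainer
- stand: fixed steel stand: 14 mm post, origin at its foot, on a base plate 12 mm thick. At its top one level hook, a prong of 7 mm round bar with its centre line 270 mm above the origin, points to -x: straight to 108 mm from the post's axis, then the tip turns up, ending 124 mm out and 15.5 mm above the centre line. Nothing rises above the post's top (279 mm)
- prong (a point): on top of the straight prong, 65 mm out from the post's axis; same axes as the stand (+x towards the post, z up)
- prong_root (a point): where the prong meets the post, on the post's axis, on the prong's centre line
- glass_1: tea glass, 60 mm across, 80 mm tall; origin at the centre of its base; leave alone
- glass_2: tea glass like the first; leave alone
- sugar_jar: white jar, 72 mm across, 95 mm tall; leave alone
- tea_can: brass-coloured tea can, 74 mm across, 100 mm tall; leave alone
- spray: clear bottle, 52 mm across, 170 mm tall; leave alone
- spoon: steel spoon lying on the counter, 160 mm long; leave alone
- food_can: red can, 74 mm across, 105 mm tall; leave alone
Not all that is in view belongs to the job. What is shaped like the kettle but purple is not meant.

How it is judged:
On the way, in this order (a step that is already met when the one before it is completed fails the run):
1. the kettle has been slid into the cold ring and the hot ring's knob is off (horizontal distance between kettle and cold_ring below 0.015 m and z of kettle in the frame of hob below 0.064 m and angle between kettle's own z axis and vertical below 0.06 rad and linear speed of kettle below 0.02 m/s and value of joint knob below 0.12 rad), for 0.2 s.
2. the largest strainer (if there is one) hangs on the hook (x of strainer_a_eye in the frame of prong between -0.05 and 0.055 m and y of strainer_a_eye in the frame of prong between -0.009 and 0.009 m and z of strainer_a_eye in the frame of prong between -0.005 and 0.007 m and angle between strainer_a's own z axis and vertical below 0.4 rad and angle between the x axis of strainer_a and the x axis of stand, either way round below 0.6 rad and x of prong_root in the frame of strainer_a_eye above 0 m and linear speed of strainer_a below 0.05 m/s and contact force between strainer_a and the fingers below 0.05 N), for 0.2 s.
3. the second largest strainer (if there is one) hangs on the hook (x of strainer_b_eye in the frame of prong between -0.05 and 0.055 m and y of strainer_b_eye in the frame of prong between -0.009 and 0.009 m and z of strainer_b_eye in the frame of prong between -0.005 and 0.007 m and angle between strainer_b's own z axis and vertical below 0.4 rad and angle between the x axis of strainer_b and the x axis of stand, either way round below 0.6 rad and x of prong_root in the frame of strainer_b_eye above 0 m and linear speed of strainer_b below 0.05 m/s and contact force between strainer_b and the fingers below 0.05 N), for 0.2 s.
4. the third strainer (if there is one) hangs on the hook (x of strainer_c_eye in the frame of prong between -0.05 and 0.055 m and y of strainer_c_eye in the frame of prong between -0.009 and 0.009 m and z of strainer_c_eye in the frame of prong between -0.005 and 0.007 m and angle between strainer_c's own z axis and vertical below 0.4 rad and angle between the x axis of strainer_c and the x axis of stand, either way round below 0.6 rad and x of prong_root in the frame of strainer_c_eye above 0 m and linear speed of strainer_c below 0.05 m/s and contact force between strainer_c and the fingers below 0.05 N), for 0.2 s.
5. the smallest strainer (if there is one) hangs on the hook (x of strainer_d_eye in the frame of prong between -0.05 and 0.055 m and y of strainer_d_eye in the frame of prong between -0.009 and 0.009 m and z of strainer_d_eye in the frame of prong between -0.005 and 0.007 m and angle between strainer_d's own z axis and vertical below 0.4 rad and angle between the x axis of strainer_d and the x axis of stand, either way round below 0.6 rad and x of prong_root in the frame of strainer_d_eye above 0 m and linear speed of strainer_d below 0.05 m/s and contact force between strainer_d and the fingers below 0.05 N), for 0.2 s.
At the end, for the whole second after the job is handed in: Kettle level and still, within 15 mm of the cold ring's centre; knob within 0.12 rad of off; each strainer still and free, the end of its loop resting on the straight prong (9 mm sideways, 5-7 mm in height), bowl bottom to the post, every larger one nearer the post than a smaller one (all of step 1 and all of step 2 and all of step 3 and all of step 4 and all of step 5 and x of strainer_a_eye in the frame of strainer_b_eye above 0.002 m and x of each of strainer_a_eye, strainer_b_eye in the frame of strainer_c_eye above 0.002 m and x of each of strainer_a_eye, strainer_b_eye, strainer_c_eye in the frame of strainer_d_eye above 0.002 m); the robot touches nothing.
It fails at once if the kettle was lifted off the glass (more than 10 mm) or tipped (more than 0.3 rad) (z of kettle in the frame of hob above 0.07 m or angle between kettle's own z axis and vertical above 0.3 rad).
It fails at once if a bystander was moved more than 4 cm or knocked over (distance of any of glass_1, glass_2, sugar_jar, tea_can, spray, spoon, food_can from where it was at the start of the episode above 0.04 m or angle between any of glass_1, glass_2, sugar_jar, tea_can, spray, food_can's own z axis and vertical above 0.6 rad).
Of strainer_a, strainer_b, strainer_c, strainer_d only 2 to 4 are there at a start; the rules pass over those that are not, and their reading is None.
At some moment in a run one of kettle may be knocked a few centimetres aside while the robot is not near it.
It also fails if it takes over 210 s, if anything falls off the work surface, if the arm or the gripper's body presses on something with over 40 N, if the wrist force passes 120 N, or if a joint passes its speed limit or range.

## Robot

A 7-joint arm with a two-finger parallel gripper is mounted at the origin on the work surface. World frame = base frame: x ahead of the robot, y to its left, z up, the work surface at z = 0. Lengths are in m, angles in rad, forces in N, time in s.
With the tool pointing down it reaches from about 0.35 to 0.9 m from the base axis. Payload 8.1 kg.
Tool frame: the origin (TCP) lies midway between the tips of the shut fingers; the grasp point (between the pads) lies 19 mm behind it; z points along the fingers, y is the direction in which the jaws open and shut (so a half turn about z gives the same grasp; the last joint's range is limited). The gripper opens to 92 mm and grips with 3 to 60 N. Pads are 19 mm wide; open, the fingers measure 130 mm over their backs; the gripper's body (75 mm by 190 mm) begins 47 mm behind the grasp point.
Start: joints at [1.083, 0.434, 0.025, 1.573, -0.012, 1.134, -0.075], TCP at [0.235, -0.579, 0.227] pointing down, gripper open.
Joint ranges: [-2.62, 2.62], [-0.44, 2.09], [-1.27, 1.32], [0.08, 2.57], [-1.32, 4.46], [0.12, 2], [-2.74, 2.74]. Speed limits (rad/s): [2.22, 2.22, 3.01, 3.01, 3.14, 3.14, 3.14].

## Interface

Orientations are given as a rotation vector (axis times angle).
In Python, from cell import monitor, get_image, get_calibration, workorder, look_for, masks_of gives the robot as it stands.
- The arm moves only by the shell command python3 -m crank 'ROWS' [FORCE]. ROWS is JSON, a list of rows, each a list of 3 entries, a list of its own where there are three numbers: the shift along the tool's x, y, z in cm, then the turn about the tool's z in degrees, then the closure in counts, from 0 (fully open) to 255 (shut). A call has 1 to 5 rows; each row shifts and turns the commanded pose from where the row before left it, along the tool's axes as they then stand; what a row does not reach is not made up. A row lasts 1/10 s, in which the tool goes at most 50 mm and 8.59 degrees, less where a joint would pass 70% of its speed; a pose out of reach is approached as far as the arm can. A call with a gripper value outside its range is refused whole. The fingers move at their own pace and stop on an object; FORCE is the grip in N (left out, the last holds). Time passes only in rows, so rows that do not move let the fingers close. It gives the time, the measured TCP pose, the force and the opening at its end, in the units of the state.
- monitor.observe(): the state, without advancing time (a new reading comes with each control period).
- get_image(name): name is "side" or "top"; returns (picture, depth): 480x640x3 uint8, red, green, blue; 480x640 float32, m along the optical axis (not along the pixel's ray), 0 where there is no reading.
- get_calibration(name): a dict with "fx", "fy", "cx", "cy" (pixels), "R" (3x3) and "t" (3): a world point X has camera coordinates R X + t. Camera axes: x right, y down, z forward; pixel columns grow to the right and rows downward; lengths in m; the calibration is good to about 2 mm. A picture is of the moment at which its call begins. get_calibration takes no time and is no camera call.
- workorder.sign_off(): hands the job in, once; it reports no verdict.
Trained networks look in the newest picture that a camera, given by its name, has taken for a name from the list of things; names that differ only in an ending like _2 or _b are one class to them, and where a whole thing is asked for, a point or a joint stands for the part that bears it (a point fixed in the world has none). Each returns a list of dicts, best first, with "score" (0 to 1); they miss things now and then, are a little off and sometimes report something else, mostly with a low value. They report only what shows in the picture. A call takes as long as a camera call. They do not tell look-alikes from the thing itself.
- look_for(label, camera): "location" ([x, y, z] in m, in world coordinates, good to about 4 mm: the middle of the surface that is visible of it).
- masks_of(label, camera): "region" (480x640 bool, what is visible of it).
The state is a dict: "clock": time; "joints": joint angles; "dq": joint speeds; "joint_efforts": joint torques, N m; "position": TCP position; "ee_rot": TCP orientation; "force": force on the tool from outside, world axes, zero at the start; "ft_torque": the same for the moment, N m; "width": opening from 0.0 (shut) to 1.0 (fully open).
Only numpy, scipy, OpenCV 4.12 (cv2) and the standard library are available. Lean on these libraries where they do the work, as an engineer would, in place of code of your own. Each camera call takes 0.05 s, during which the arm holds its last target.

## Working session

There is one attempt and no reset: what is moved stays moved. The work goes in short steps, Python scripts to look and compute and a shell command to move; the robot and the scene stay as the last step left them, time stands still between calls to the robot, and variables do not carry over. Pictures are saved under pics/ and viewed, and the job is handed in when it is done.

```bash
ls; mkdir -p pics; python3 - <<'E'
from cell import monitor,get_image,get_calibration
import cv2,json
print(monitor.observe())
for n in("side","top"):
    p,d=get_image(n);cv2.imwrite(f"pics/{n}0.png",p[:,:,::-1]);print(get_calibration(n))
E
```

```text
pics
{'clock': 0.0, 'joints': array([ 1.08338677,  0.43520995,  0.02494766,  1.57411214, -0.01166399,
        1.133996  , -0.07510554]), 'dq': array([-0.00120085,  0.00088235, -0.00015179,  0.00058499, -0.00014518,
        0.00198209, -0.00057571]), 'joint_efforts': array([ 1.68086585e-04, -6.67862177e+01,  9.85210799e-01, -3.14462829e+01,
       -6.02907641e-02,  4.28670540e-02,  1.10056244e-04]), 'position': array([ 0.23439773, -0.57881787,  0.22594694]), 'ee_rot': array([-3.08213782e+00, -6.00318405e-01,  5.89293613e-04]), 'force': array([ 0.10585195,  0.69506059, -0.14343546]), 'ft_torque': array([0.01676376, 0.01860094, 0.02052307]), 'width': 1.0038395933895805}
{'fx': 545.1237341957815, 'fy': 545.1237341957815, 'cx': 319.91199862221845, 'cy': 240.7305001008558, 'R': array([[ 0.9993053 , -0.03083851,  0.02092626],
       [ 0.00104013, -0.53820684, -0.84281215],
       [ 0.03725372,  0.84224841, -0.53780087]]), 't': array([-0.55492841,  0.08172094,  1.82586991])}
{'fx': 584.4630587190718, 'fy': 584.4630587190718, 'cx': 314.6011556846417, 'cy': 238.80428452740827, 'R': array([[-0.02690507, -0.99962858, -0.00433761],
       [-0.97548759,  0.02720285, -0.21836657],
       [ 0.21840346, -0.00164388, -0.97585718]]), 't': array([-0.11462954,  0.57054557,  1.70303529])}
```

View pics/side0.png

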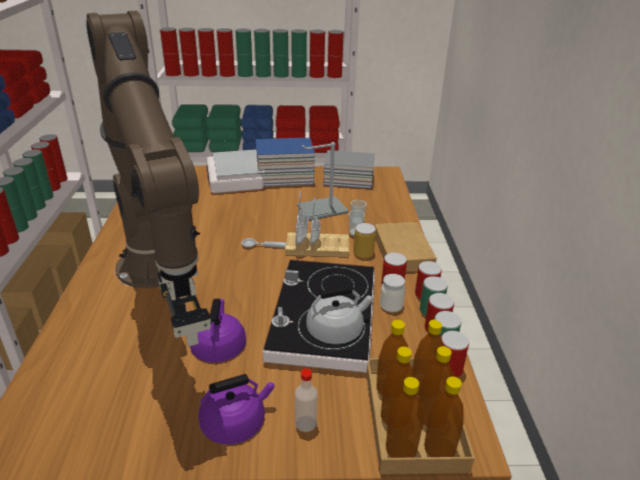

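View pics/top0.png

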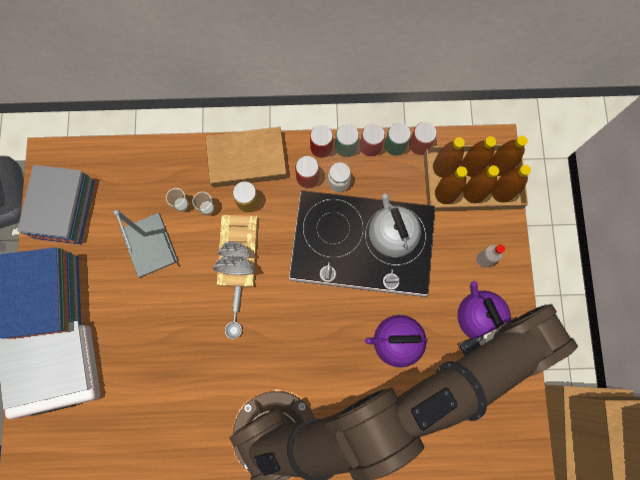

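The side and top views show the kettle on the hot ring (top px ~395,230), the cold ring (333,227), the hot knob (391,281), the rack (237,250) with strainers, and the stand (150,245) with its prong running to upper left (117,212). Two purple kettles are decoys.

```bash
cat > h.py <<'E'
import numpy as np,cv2
from cell import monitor,get_image,get_calibration,look_for,masks_of
def grab(n,tag=None,crop=None,s=1):
    p,d=get_image(n)
    if tag:
        q=p
        if crop: x0,y0,x1,y1=crop;q=p[y0:y1,x0:x1]
        q=cv2.resize(q,None,fx=s,fy=s,interpolation=cv2.INTER_CUBIC)
        cv2.imwrite(f"pics/{tag}.png",q[:,:,::-1])
    return p,d
def cloud(n,d):
    c=get_calibration(n);v,u=np.mgrid[0:480,0:640]
    P=np.stack([(u-c['cx'])/c['fx']*d,(v-c['cy'])/c['fy']*d,d],-1)
    W=(P-np.array(c['t']))@np.array(c['R']);W[d==0]=np.nan
    return W
def proj(n,X):
    c=get_calibration(n);q=np.array(c['R'])@np.array(X)+c['t'];return c['fx']*q[0]/q[2]+c['cx'],c['fy']*q[1]/q[2]+c['cy']
def onplane(n,u,v,z):
    c=get_calibration(n);R=np.array(c['R']);r=R.T@np.array([(u-c['cx'])/c['fx'],(v-c['cy'])/c['fy'],1]);o=-R.T@np.array(c['t'])
    return o+r*(z-o[2])/r[2]
E
python3 - <<'E'
from h import *
p,d=grab("side","s1",(220,130,420,380),3);cv2.imwrite("pics/s1.png",cv2.resize(p[130:380,220:420],None,fx=2.4,fy=2.4)[:,:,::-1])
np.save("ds.npy",d)
p,d=grab("top","t1",(200,170,460,310),3);np.save("dt.npy",d)
for cam in("side","top"):
  for l in("hob","kettle","knob","rack","strainer_a","stand","strainer_a_eye","knob_grip","glass_1","tea_can"):
    print(cam,l,[(np.round(r["location"],3).tolist(),round(r["score"],2)) for r in look_for(l,cam)])
E
```

```text
side hob [([0.52, -0.358, 0.06], 0.81)]
side kettle [([0.582, -0.402, 0.117], 0.91), ([0.27, -0.422, 0.057], 0.91), ([0.338, -0.658, 0.062], 0.62), ([0.602, 0.388, 0.014], 0.3)]
side knob []
side rack [([0.561, 0.077, 0.024], 0.72)]
side strainer_a [([0.359, 0.112, 0.009], 0.65), ([0.485, 0.073, 0.115], 0.59), ([0.534, 0.082, 0.096], 0.56)]
side stand [([0.6, 0.387, 0.012], 0.95), ([0.759, -0.235, 0.065], 0.64), ([0.431, -0.363, 0.069], 0.2)]
side strainer_a_eye [([0.49, 0.076, 0.113], 0.71)]
side knob_grip [([0.433, -0.358, 0.065], 0.57)]
side glass_1 [([0.708, 0.298, 0.073], 0.63), ([0.688, 0.191, 0.062], 0.62)]
side tea_can [([0.704, 0.047, 0.067], 0.72), ([0.685, 0.194, 0.061], 0.68), ([0.598, 0.389, 0.013], 0.41)]
top hob [([0.701, 0.076, 0.098], 0.75), ([0.53, -0.236, 0.062], 0.67)]
top kettle [([0.26, -0.365, 0.061], 0.94), ([0.33, -0.612, 0.065], 0.94), ([0.536, 0.11, 0.095], 0.72), ([0.573, -0.359, 0.12], 0.64)]
top knob [([0.575, -0.358, 0.119], 0.19)]
top rack [([0.585, 0.101, 0.022], 0.57)]
top strainer_a [([0.487, 0.108, 0.106], 0.86), ([0.536, 0.108, 0.096], 0.56)]
top stand [([0.574, 0.388, 0.016], 0.78), ([0.43, -0.352, 0.065], 0.7)]
top strainer_a_eye [([0.487, 0.115, 0.098], 0.89), ([0.533, -0.243, 0.059], 0.23)]
top knob_grip [([0.432, -0.355, 0.065], 0.51)]
top glass_1 [([0.712, 0.301, 0.052], 0.89)]
top tea_can [([0.699, 0.073, 0.102], 0.7)]
```

View pics/s1.png

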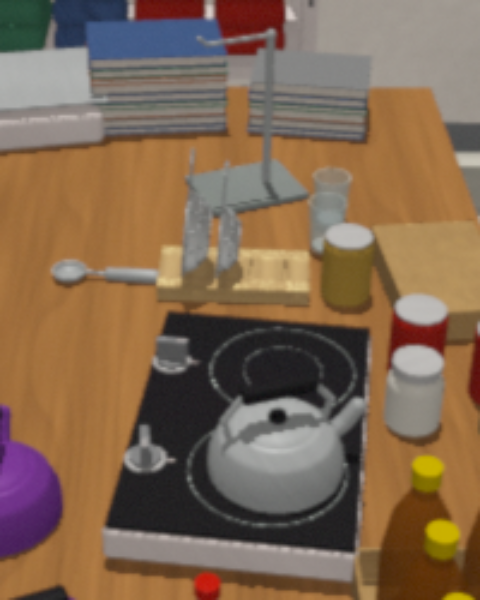

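View pics/t1.png

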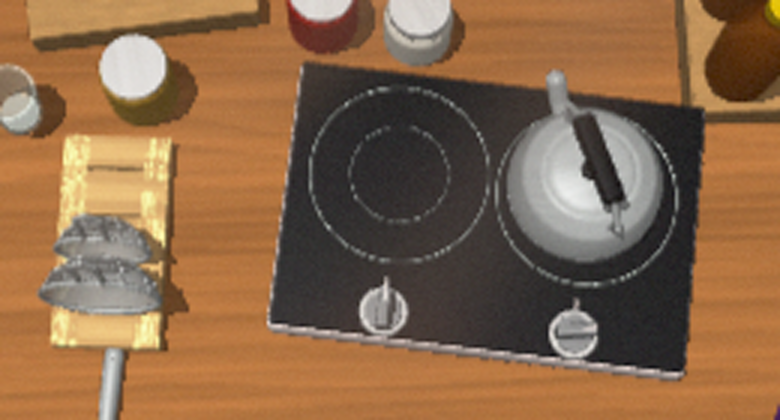

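```bash
cat > hob.py <<'E'
from h import *
from scipy.optimize import least_squares
p,d=get_image("top");W=cloud("top",d);g=p.astype(int).sum(2)
sat=p.max(2).astype(int)-p.min(2)
m=(abs(W[...,2]-.06)<.012)&(sat<25)
# use plane-intersected coords
v,u=np.nonzero(m&(g>200));Q=np.array([onplane("top",a,b,.06) for a,b in zip(u,v)])
def fit(c):
    c=np.array(c)
    for w in(.012,.006,.004):
        r=np.hypot(*(Q[:,:2]-c).T);k=abs(r-.0905)<w
        A=Q[k][:,:2]
        s=least_squares(lambda x:np.hypot(*(A-x[:2]).T)-x[2],[*c,.0905],loss='soft_l1',f_scale=.002);c=s.x[:2]
    return s.x,k.sum()
c0=onplane("top",333.3,228,.06)[:2];c1=onplane("top",396,233.5,.06)[:2]
for c in(c0,c1): print(fit(c))
E
python3 - <<'E'
exec(open('hob.py').read())
D,_=fit(c0);Hh,_=fit(c1)
e=D[:2]-Hh[:2];print(np.linalg.norm(e),np.arctan2(*e[::-1])*57.3-90)
# glass plane z from depth
for cam in("top","side"):
    W=cloud(cam,np.load("d%s.npy"%cam[0]));k=(abs(W[...,0]-D[0])<.03)&(abs(W[...,1]-D[1])<.03);print(cam,np.nanmedian(W[k][:,2]),np.nanmean(W[k],0))
# handle black bar points in top: high z near kettle
    k=(np.hypot(W[...,0]-Hh[0],W[...,1]-Hh[1])<.13)&(W[...,2]>.168)&(W[...,2]<.2)
    A=W[k];c=A.mean(0);uu,s,vt=np.linalg.svd(A-c,full_matrices=False);t=(A-c)@vt[0];print("handle",k.sum(),c,vt[0],t.min(),t.max(),np.percentile(A[:,2],[10,50,90]))
# knob
    kn=np.array([.432,-.356]);k=(np.hypot(W[...,0]-kn[0],W[...,1]-kn[1])<.03)&(W[...,2]>.082)&(W[...,2]<.11)
    A=W[k];c=A.mean(0);uu,s,vt=np.linalg.svd((A-c)[:,:2],full_matrices=False);print("knob",k.sum(),c,vt[0],np.arctan2(*vt[0][::-1])*57.3,s,np.percentile(A[:,2],[10,50,90]))
E
```

```text
Traceback (most recent call last):
  File "h.py", line 19, in onplane
    c=get_calibration(n);R=np.array(c['R']);r=R.T@np.array([(u-c['cx'])/c['fx'],(v-c['cy'])/c['fy'],1]);o=-R.T@np.array(c['t'])
ValueError: time passes only in moves, steps and waits
```

```bash
cat >> h.py <<'E'
_g=get_calibration
_C={}
def get_calibration(n):
    if n not in _C:_C[n]=_g(n)
    return _C[n]
E
cat > m1.py <<'E'
exec(open('hob.py').read())
D,_=fit(c0);Hh,_=fit(c1)
e=D[:2]-Hh[:2];print(np.linalg.norm(e),np.arctan2(*e[::-1])*57.3-90)
# glass plane z from depth
for cam in("top","side"):
    W=cloud(cam,np.load("d%s.npy"%cam[0]));k=(abs(W[...,0]-D[0])<.03)&(abs(W[...,1]-D[1])<.03);print(cam,np.nanmedian(W[k][:,2]),np.nanmean(W[k],0))
    k=(np.hypot(W[...,0]-Hh[0],W[...,1]-Hh[1])<.13)&(W[...,2]>.168)&(W[...,2]<.2)
    A=W[k];c=A.mean(0);uu,s,vt=np.linalg.svd(A-c,full_matrices=False);t=(A-c)@vt[0];print("handle",k.sum(),c,vt[0],t.min(),t.max(),np.percentile(A[:,2],[10,50,90]))
    kn=np.array([.432,-.356]);k=(np.hypot(W[...,0]-kn[0],W[...,1]-kn[1])<.03)&(W[...,2]>.082)&(W[...,2]<.11)
    A=W[k];c=A.mean(0);uu,s,vt=np.linalg.svd((A-c)[:,:2],full_matrices=False);print("knob",k.sum(),c,vt[0],np.arctan2(*vt[0][::-1])*57.3,s,np.percentile(A[:,2],[10,50,90]))
E
python3 m1.py
```

```text
(array([ 0.60125196, -0.18614109,  0.09083509]), np.int64(248))
(array([ 0.57314599, -0.37406733,  0.09080462]), np.int64(208))
0.1900163606293102 -8.50002231375511
top 0.0602368251325324 [ 0.60133843 -0.18579055  0.06047449]
handle 261 [ 0.58139242 -0.36969911  0.18266478] [-0.95391236 -0.29996083  0.00864347] -0.056348779337192484 0.05214842475424797 [0.17703934 0.1833337  0.18888027]
knob 56 [ 0.43300396 -0.35165231  0.09314397] [-0.09184678  0.99577315] 95.27687757165388 [0.08806141 0.02604131] [0.08691098 0.09322398 0.09991876]
side 0.06173019655827666 [ 0.59982859 -0.17768117  0.06174675]
handle 302 [ 0.57924644 -0.37782186  0.18111438] [-0.95593653 -0.29332492 -0.01207675] -0.05360502036812059 0.0491514455459653 [0.17235163 0.18280045 0.18722266]
knob 49 [ 0.43204326 -0.36035293  0.09410691] [ 0.02628693 -0.99965444] -88.50021518774393 [0.09138634 0.02101809] [0.08722831 0.09529606 0.09790221]
```

```bash
cat > go.py <<'E'
# usage: go.py x y z jawangle_deg ; prints turn and shift needed in tool axes
import sys,numpy as np
from scipy.spatial.transform import Rotation as Ro
from cell import monitor
def plan(t,jaw=None,p=None,rv=None):
    s=monitor.observe();p=s['position'] if p is None else p;R=Ro.from_rotvec(s['ee_rot']).as_matrix()
    y=np.degrees(np.arctan2(R[1,1],R[0,1]))
    turn=0
    if jaw is not None:
        dw=(jaw-y+90)%180-90; turn=-dw
        R2=R@Ro.from_rotvec([0,0,np.radians(turn)]).as_matrix()
    else:R2=R
    d=(np.array(t)-p)
    print("clock %.1f"%s['clock'],"pos",np.round(p,4),"jaw %.1f"%y,"tilt z",np.round(R[:,2],3),"q7 %.2f"%s['joints'][6],"w %.3f"%s['width'],"F",np.round(s['force'],1))
    print("turn %.2f deg, shift after turn cm"%turn,np.round(100*R2.T@d,2),"| before turn",np.round(100*R.T@d,2))
if __name__=="__main__":
    a=[float(x) for x in sys.argv[1:]]
    plan(a[:3],a[3] if len(a)>3 else None)
E
python3 go.py .58 -.372 .226 107.3; python3 -m crank '[[[0,0,0],4.6,0]]'; python3 go.py .58 -.372 .226 107.3
```

```text
clock 1.3 pos [ 0.2346 -0.5793  0.2268] jaw -68.0 tilt z [ 0. -0. -1.] q7 -0.08 w 1.001 F [ 1.1  0.  -0.3]
turn 4.74 deg, shift after turn cm [39.14 -9.52  0.08] | before turn [39.8  -6.25  0.08]
clock: 1.4
position: [0.2345, -0.5793, 0.2267]
ee_rot: [-3.105, -0.476, -0.0]
force: [0.2, -0.0, 0.6]
width: 0.995
clock 1.4 pos [ 0.2345 -0.5793  0.2267] jaw -72.6 tilt z [ 0.  0. -1.] q7 -0.15 w 0.995 F [ 0.2 -0.   0.6]
turn 0.11 deg, shift after turn cm [39.16 -9.52  0.07] | before turn [39.17 -9.44  0.07]
```

```bash
python3 -m crank '[[[4,-0.95,0],0,0],[[4,-0.95,0],0,0],[[4,-0.95,0],0,0],[[4,-0.95,0],0,0],[[4,-0.95,0],0,0]]';python3 -m crank '[[[4,-0.95,0],0,0],[[4,-0.95,0],0,0],[[4,-0.95,0],0,0],[[4,-0.95,0],0,0],[[2,-0.95,0],0,0]]'; python3 go.py .58 -.372 .156 107.3;
```

```text
clock: 1.9
position: [0.4124, -0.4731, 0.2269]
ee_rot: [3.105, 0.476, 0.0]
force: [0.6, -0.7, 0.2]
width: 1.0
clock: 2.4
position: [0.5722, -0.3715, 0.2264]
ee_rot: [-3.103, -0.482, -0.002]
force: [0.5, -0.2, 0.1]
width: 0.999
clock 2.4 pos [ 0.5722 -0.3715  0.2264] jaw -72.3 tilt z [ 0.001  0.001 -1.   ] q7 -0.78 w 0.999 F [ 0.5 -0.2  0.1]
turn 0.36 deg, shift after turn cm [0.72 0.29 7.04] | before turn [0.72 0.29 7.04]
```

```bash
python3 -m crank '[[[0.7,0.3,1],0,0],[[0,0,2],0,0],[[0,0,2],0,0],[[0,0,2],0,0],[[0,0,0],0,0]]'; python3 go.py .58 -.372 .156 107.3; python3 - <<'E'
from h import *
grab("side","s2",(220,200,420,370),3);grab("top","t2",(320,150,480,310),3)
E
```

```text
clock: 2.9
position: [0.5735, -0.3759, 0.1532]
ee_rot: [-3.103, -0.474, 0.008]
force: [-1.1, -0.4, -0.9]
width: 0.999
clock 2.9 pos [ 0.5735 -0.3759  0.1532] jaw -72.6 tilt z [-0.006  0.002 -1.   ] q7 -0.78 w 0.999 F [-1.1 -0.4 -0.9]
turn 0.07 deg, shift after turn cm [ 0.74 -0.18 -0.28] | before turn [ 0.74 -0.17 -0.28]
```

View pics/s2.png

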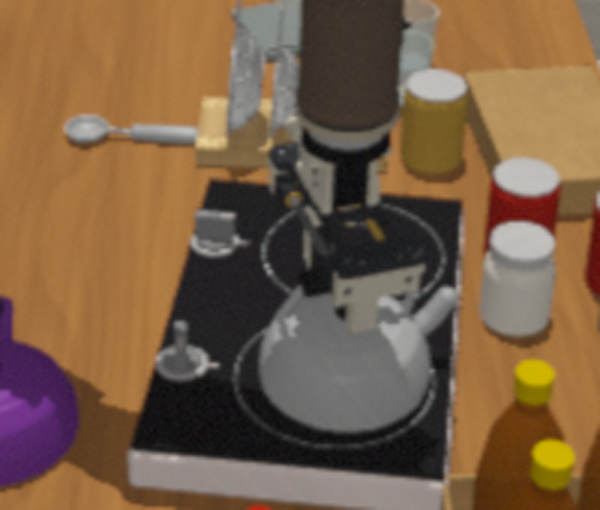

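View pics/t2.png

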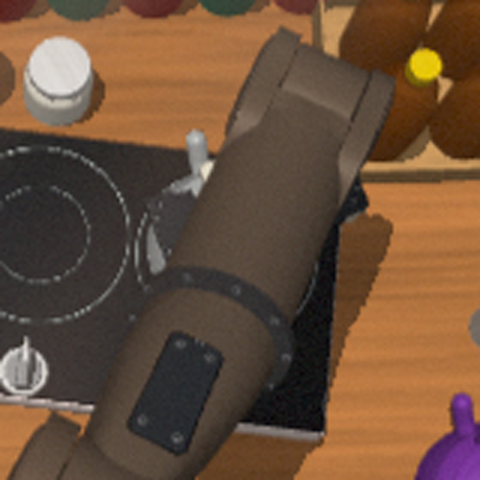

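The fingers straddle the handle bar (side crop ~350,290), no contact forces. Closing lightly.

```bash
python3 -m crank '[[[0,0,0],0,120],[[0,0,0],0,190],[[0,0,0],0,200],[[0,0,0],0,200],[[0,0,0],0,200]]' 15; python3 go.py .6013 -.1861 .156; 
```

```text
clock: 3.5
position: [0.5763, -0.3756, 0.157]
ee_rot: [3.105, 0.476, 0.0]
force: [0.3, 0.4, -0.2]
width: 0.616
clock 3.5 pos [ 0.5763 -0.3756  0.157 ] jaw -72.6 tilt z [ 0. -0. -1.] q7 -0.78 w 0.616 F [ 0.3  0.4 -0.2]
turn 0.00 deg, shift after turn cm [  8.06 -17.33   0.1 ] | before turn [  8.06 -17.33   0.1 ]
```

```bash
python3 -m crank '[[[0,0,0],0,220],[[0,0,0],0,220],[[0,0,0],0,220],[[0,0,0],0,220],[[0,0,0],0,220]]' 15; python3 go.py .6013 -.1861 .156; 
```

```text
clock: 4.0
position: [0.5761, -0.3751, 0.1567]
ee_rot: [-3.104, -0.477, 0.0]
force: [-1.2, 1.5, 1.1]
width: 0.24
clock 4.0 pos [ 0.5761 -0.3751  0.1567] jaw -72.5 tilt z [-0.     0.001 -1.   ] q7 -0.78 w 0.240 F [-1.2  1.5  1.1]
turn 0.00 deg, shift after turn cm [  8.07 -17.27   0.08] | before turn [  8.07 -17.27   0.08]
```

```bash
python3 -m crank '[[[0.25,-0.6,0],0,220],[[0.5,-1.1,0],0,220],[[0.6,-1.4,0],0,220],[[0.6,-1.4,0],0,220],[[0.6,-1.4,0],0,220]]';python3 go.py .6013 -.1861 .156; python3 -m crank '[[[0.7,-1.6,0],0,220],[[0.7,-1.6,0],0,220],[[0.7,-1.6,0],0,220],[[0.7,-1.6,0],0,220],[[0.7,-1.6,0],0,220]]';python3 go.py .6013 -.1861 .156
```

```text
clock: 4.5
position: [0.583, -0.3096, 0.1566]
ee_rot: [-3.105, -0.478, 0.0]
force: [-0.2, -2.5, -0.5]
width: 0.239
clock 4.5 pos [ 0.583  -0.3096  0.1566] jaw -72.5 tilt z [-0.  0. -1.] q7 -0.88 w 0.239 F [-0.2 -2.5 -0.5]
turn 0.00 deg, shift after turn cm [  5.46 -11.23   0.07] | before turn [  5.46 -11.23   0.07]
clock: 5.0
position: [0.5923, -0.2231, 0.1567]
ee_rot: [-3.105, -0.477, 0.0]
force: [-0.5, -2.4, -1.9]
width: 0.241
clock 5.0 pos [ 0.5923 -0.2231  0.1567] jaw -72.5 tilt z [-0.  0. -1.] q7 -1.02 w 0.241 F [-0.5 -2.4 -1.9]
turn 0.00 deg, shift after turn cm [ 1.97 -3.26  0.07] | before turn [ 1.97 -3.26  0.07]
```

```bash
python3 -m crank '[[[0.6,-1.35,0],0,220],[[0.5,-1.1,0],0,220],[[0.3,-0.6,0],0,220],[[0.1,-0.3,0],0,220],[[0,0,0],0,220]]';python3 go.py .6013 -.1861 .156; python3 - <<'E'
from h import *
grab("side","s3",(220,180,420,350),3);grab("top","t3",(240,150,480,310),3)
E
```

```text
clock: 5.5
position: [0.5966, -0.1876, 0.1566]
ee_rot: [-3.104, -0.477, -0.0]
force: [0.3, 1.7, -2.8]
width: 0.237
clock 5.5 pos [ 0.5966 -0.1876  0.1566] jaw -72.5 tilt z [-0.     0.001 -1.   ] q7 -1.08 w 0.237 F [ 0.3  1.7 -2.8]
turn 0.00 deg, shift after turn cm [ 0.49 -0.    0.06] | before turn [ 0.49 -0.    0.06]
```

View pics/s3.png

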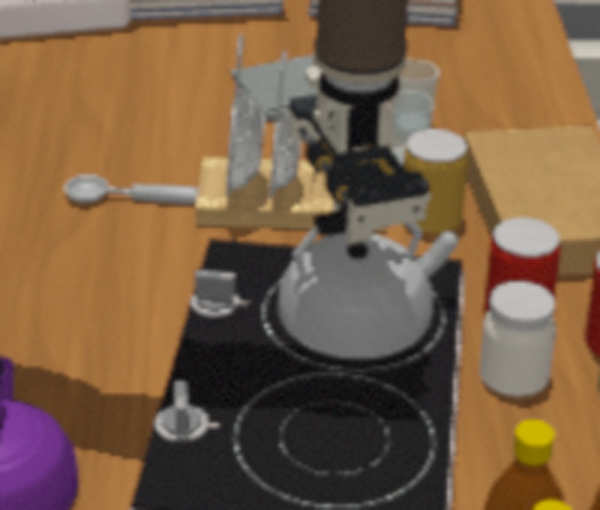

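The kettle stands in the cold ring (crop 355,300); release, rise and check from above.

```bash
python3 -m crank '[[[0,0,0],0,120],[[0,0,0],0,90],[[0,0,0],0,60],[[0,0,0],0,30],[[0,0,0],0,0]]';python3 -m crank '[[[0,0,-2],0,0],[[0,0,-3],0,0],[[0,0,-3],0,0]]';python3 go.py .4327 -.3531 .155 3.5
```

```text
clock: 6.1
position: [0.5966, -0.1885, 0.1568]
ee_rot: [3.105, 0.476, 0.0]
force: [0.4, 1.0, 0.5]
width: 0.622
clock: 6.4
position: [0.5962, -0.1883, 0.2374]
ee_rot: [-3.105, -0.476, 0.001]
force: [0.2, -0.4, 0.6]
width: 0.883
clock 6.4 pos [ 0.5962 -0.1883  0.2374] jaw -72.6 tilt z [-0.001  0.    -1.   ] q7 -1.07 w 0.883 F [ 0.2 -0.4  0.6]
turn -76.06 deg, shift after turn cm [-15.45 -17.32   8.25] | before turn [-20.53  10.82   8.25]
```

```bash
python3 -m crank '[[[-4,2.1,0],0,0],[[-4,2.1,0],0,0],[[-4,2.1,0],0,0],[[-4,2.1,0],0,0],[[-4,2.1,0],0,0]]';python3 -m crank '[[[0,0,0],-8.5,0],[[0,0,0],-8.5,0],[[0,0,0],-8.5,0],[[0,0,0],-8.5,0],[[0,0,0],-8.5,0]]';python3 -m crank '[[[0,0,0],-8.5,0],[[0,0,0],-8.5,0],[[0,0,0],-8.5,0],[[0,0,0],-8,0]]';python3 go.py .4327 -.3531 .13 3.5; cat > kc.py <<'E'
from h import *
for cam in("side","top"):
    p,d=grab(cam,"kc_"+cam,(250,130,450,330),3);W=cloud(cam,d)
    for r in masks_of("kettle",cam):
        m=r["region"]&np.isfinite(W[...,2]);A=W[m];c=np.median(A,0);
        print(cam,round(r["score"],2),m.sum(),np.round(c,3))
        if np.hypot(c[0]-.6,c[1]+.186)<.07:
            b=A[(A[:,2]>.165)];c=b.mean(0);print(" handle",len(b),c)
            from scipy.optimize import least_squares
            for lo,hi in((.07,.1),(.1,.125)):
                b=A[(A[:,2]>lo)&(A[:,2]<hi)]
                # circle fit, radius free per slice
                if len(b)>20:
                    s=least_squares(lambda x:np.hypot(b[:,0]-x[0],b[:,1]-x[1])-x[2]-x[3]*(b[:,2]-.09),[.6,-.186,.077,0],loss='soft_l1',f_scale=.002);print(" body",lo,s.x,len(b))
E
python3 kc.py
```

```text
clock: 6.9
position: [0.4358, -0.3496, 0.237]
ee_rot: [3.105, 0.476, 0.0]
force: [0.9, -1.1, -0.1]
width: 0.999
clock: 7.4
position: [0.4372, -0.3485, 0.2368]
ee_rot: [2.716, 1.578, 0.0]
force: [0.4, -1.6, -0.6]
width: 1.001
clock: 7.8
position: [0.4372, -0.3486, 0.2368]
ee_rot: [2.147, 2.293, -0.0]
force: [-0.5, -0.7, 0.3]
width: 1.0
clock 7.8 pos [ 0.4372 -0.3486  0.2368] jaw 3.8 tilt z [ 0. -0. -1.] q7 0.55 w 1.000 F [-0.5 -0.7  0.3]
turn 0.28 deg, shift after turn cm [-0.42 -0.48 10.68] | before turn [-0.42 -0.48 10.68]
side 0.88 2095 [ 0.601 -0.218  0.119]
 handle 238 [ 0.59985038 -0.19310097  0.18060131]
 body 0.07 [ 0.60161151 -0.18571757  0.07461604 -0.19315202] 488
 body 0.1 [ 0.60265703 -0.18409402  0.08357548 -0.82559233] 682
side 0.88 3700 [ 0.333 -0.661  0.061]
side 0.65 2413 [ 0.265 -0.414  0.058]
top 0.85 705 [ 0.232 -0.41   0.059]
top 0.75 2280 [ 0.323 -0.615  0.062]
top 0.6 2151 [ 0.591 -0.181  0.122]
 handle 259 [ 0.60044395 -0.18529989  0.18194263]
 body 0.07 [ 0.60402289 -0.18506698  0.07420406 -0.21985983] 310
 body 0.1 [ 0.60438701 -0.18493477  0.08233381 -0.87191605] 894
```

```bash
python3 -m crank '[[[-0.42,-0.48,2],0,120],[[0,0,4],0,120],[[0,0,4],0,120],[[0,0,3],0,120],[[0,0,0],0,120]]';python3 go.py .4327 -.3531 .072 3.5; python3 - <<'E'
from h import *
grab("side","s4",(220,200,420,370),3)
E
```

```text
clock: 8.5
position: [0.4302, -0.3514, 0.1031]
ee_rot: [-2.152, -2.279, 0.002]
force: [0.1, 0.8, 0.5]
width: 0.613
clock 8.5 pos [ 0.4302 -0.3514  0.1031] jaw 3.3 tilt z [-0.006  0.004 -1.   ] q7 0.51 w 0.613 F [0.1 0.8 0.5]
turn -0.23 deg, shift after turn cm [-0.2   0.25  3.11] | before turn [-0.2   0.25  3.11]
```

View pics/s4.png

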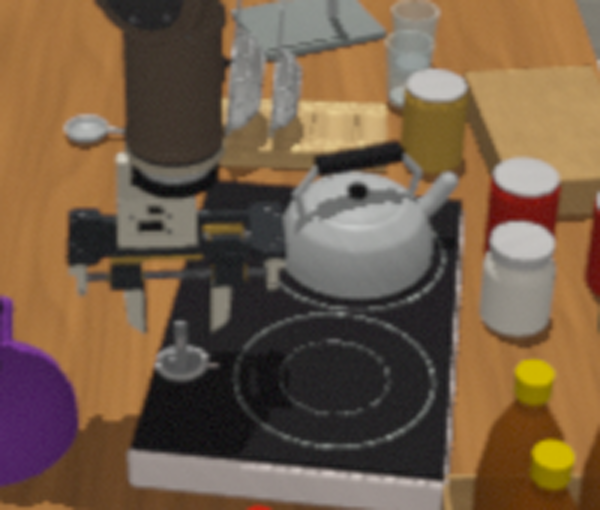

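```bash
python3 -m crank '[[[0,0,1.5],0,120],[[0,0,1.5],0,120],[[0,0,0],0,120]]';python3 go.py .4327 -.3531 .072 3.5; python3 - <<'E'
from h import *
print(proj("side",[.433,-.353,.094]))
grab("side","s5",(220,200,420,370),3)
E
```

```text
clock: 8.85
position: [0.4329, -0.3531, 0.0774]
ee_rot: [2.155, 2.285, -0.0]
force: [0.0, 0.1, 0.9]
width: 0.53
clock 8.8 pos [ 0.4329 -0.3531  0.0774] jaw 3.4 tilt z [ 0. -0. -1.] q7 0.49 w 0.530 F [0.  0.1 0.9]
turn -0.15 deg, shift after turn cm [ 0.   -0.02  0.54] | before turn [ 0.   -0.02  0.54]
(np.float64(280.0069138523774), np.float64(311.121048534642))
```

View pics/s5.png

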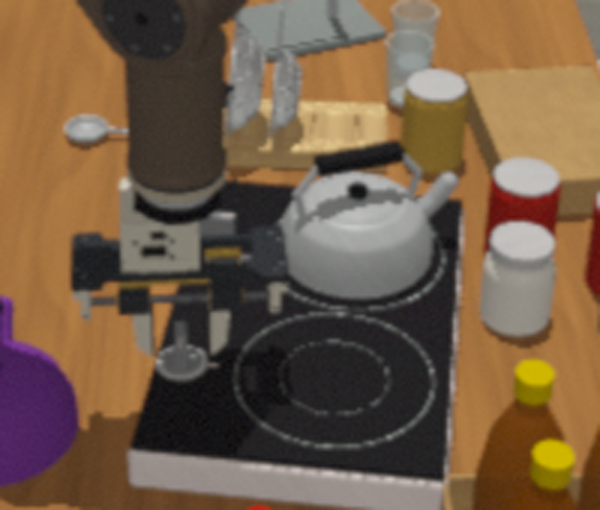

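```bash
python3 -m crank '[[[0,0,0.5],0,180],[[0,0,0],0,220],[[0,0,0],0,240],[[0,0,0],0,255],[[0,0,0],0,255]]' 20;python3 -m crank '[[[0,0,0],0,255],[[0,0,0],0,255]]';python3 go.py .4327 -.3531 .072 3.5
```

```text
clock: 9.4
position: [0.4327, -0.3531, 0.072]
ee_rot: [2.154, 2.287, -0.0]
force: [0.4, 0.6, 0.5]
width: 0.141
clock: 9.6
position: [0.4327, -0.353, 0.0719]
ee_rot: [2.154, 2.287, -0.0]
force: [-0.8, 0.0, 3.3]
width: 0.117
clock 9.6 pos [ 0.4327 -0.353   0.0719] jaw 3.4 tilt z [ 0. -0. -1.] q7 0.49 w 0.117 F [-0.8  0.   3.3]
turn -0.06 deg, shift after turn cm [-0.01  0.   -0.01] | before turn [-0.01  0.   -0.01]
```

```bash
python3 -m crank '[[[0,0,0],-8,255],[[0,0,0],-8,255],[[0,0,0],-8,255],[[0,0,0],-8,255],[[0,0,0],-8,255]]';python3 -m crank '[[[0,0,0],-8,255],[[0,0,0],-8,255],[[0,0,0],-8,255],[[0,0,0],-8,255],[[0,0,0],-4,255]]';python3 -m crank '[[[0,0,0],-2,255],[[0,0,0],0,255]]';python3 go.py .4327 -.3531 .072 81.5; python3 -c "
from cell import monitor;print(monitor.observe()['ft_torque'])"
```

```text
clock: 10.1
position: [0.4322, -0.3532, 0.0719]
ee_rot: [-1.234, -2.889, 0.001]
force: [-3.4, 0.0, 3.9]
width: 0.121
clock: 10.6
position: [0.432, -0.3536, 0.0719]
ee_rot: [-0.282, -3.128, 0.001]
force: [-2.4, -1.4, 4.8]
width: 0.119
clock: 10.8
position: [0.432, -0.3536, 0.0719]
ee_rot: [-0.234, -3.132, 0.001]
force: [-2.2, -1.1, 5.5]
width: 0.122
clock 10.8 pos [ 0.432  -0.3536  0.0719] jaw 81.5 tilt z [-0.001 -0.001 -1.   ] q7 1.62 w 0.122 F [-2.2 -1.1  5.5]
turn -0.04 deg, shift after turn cm [-0.06  0.06 -0.01] | before turn [-0.06  0.06 -0.01]
[-0.02690838  0.52405983  0.05957611]
```

```bash
python3 -m crank '[[[0,0,0],-1.5,255],[[0,0,0],0,255]]';python3 -c "
from cell import monitor;print(monitor.observe()['ft_torque'])";python3 -m crank '[[[0,0,0],-1.5,255],[[0,0,0],0,255]]';python3 go.py .4327 -.3531 .072 81.5; python3 -c "
from cell import monitor;print(monitor.observe()['ft_torque'])"
```

```text
clock: 11.0
position: [0.432, -0.3536, 0.0719]
ee_rot: [-0.193, -3.135, 0.001]
force: [-3.3, -0.8, 5.5]
width: 0.121
[-0.1423372   0.64296691 -0.39695123]
clock: 11.2
position: [0.4321, -0.3536, 0.0719]
ee_rot: [-0.152, -3.137, 0.001]
force: [-3.5, -0.9, 6.4]
width: 0.125
clock 11.2 pos [ 0.4321 -0.3536  0.0719] jaw 84.5 tilt z [-0.001 -0.001 -1.   ] q7 1.66 w 0.125 F [-3.5 -0.9  6.4]
turn 2.95 deg, shift after turn cm [-0.06  0.06 -0.01] | before turn [-0.06  0.06 -0.01]
[-0.08665599  0.5954296  -0.46030122]
```

```bash
python3 -m crank '[[[0,0,0],2.5,200],[[0,0,0],0,180],[[0,0,0],0,150],[[0,0,0],0,130],[[0,0,-0.5],0,120]]';python3 -m crank '[[[0,0,-3],0,100],[[0,0,-4],0,100],[[0,0,-4.5],0,100],[[0,0,-4.5],0,100],[[0,0,0],0,100]]';python3 - <<'E'
from h import *
p,d=grab("side","s6",(230,120,410,360),2.5);np.save("ds.npy",d);np.save("ps.npy",p)
p,d=grab("top","t6",(80,170,320,330),3);np.save("dt.npy",d);np.save("pt.npy",p)
cv2.imwrite("pics/t6k.png",cv2.resize(p[180:310,280:450],None,fx=4,fy=4)[:,:,::-1])
for cam in("side","top"):
  for r in masks_of("strainer_a",cam):
    v,u=np.nonzero(r["region"]);print(cam,r["score"],u.min(),u.max(),v.min(),v.max())
E
```

```text
clock: 11.7
position: [0.4323, -0.3526, 0.0763]
ee_rot: [-0.219, -3.133, -0.001]
force: [-0.5, 0.4, 0.2]
width: 0.498
clock: 12.2
position: [0.4359, -0.354, 0.2433]
ee_rot: [0.219, 3.125, -0.009]
force: [-0.0, -0.1, -0.1]
width: 0.608
side 0.79 310 319 199 242
side 0.75 295 307 210 242
top 0.77 213 253 255 274
top 0.53 218 249 241 257
```

View pics/s6.png

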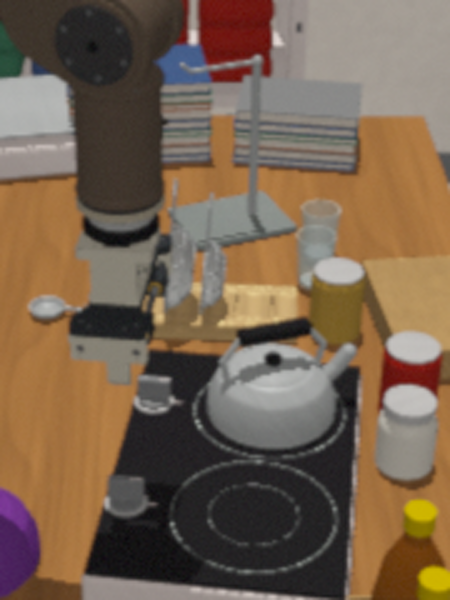

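View pics/t6.png

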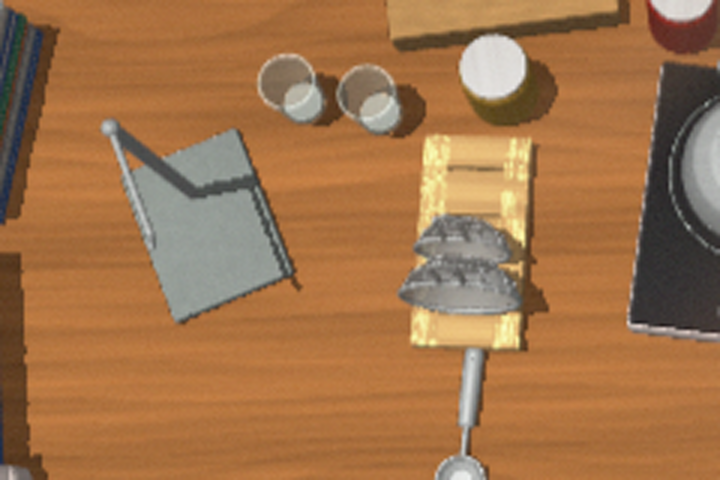

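View pics/t6k.png

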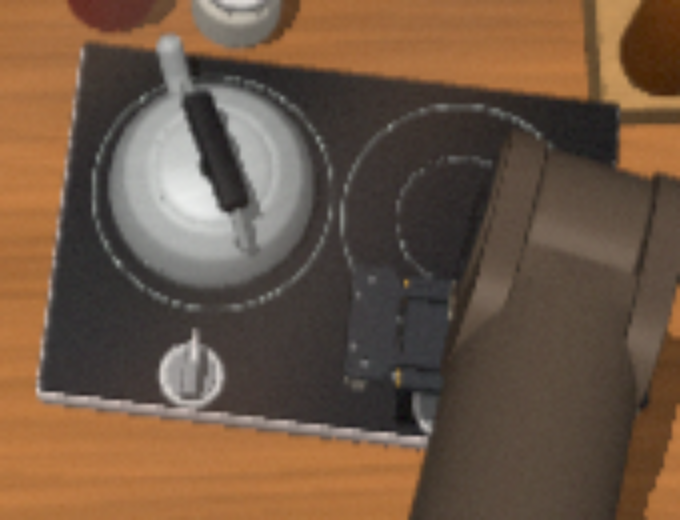

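```bash
python3 - <<'E'
from h import *
for cam in("top","side"):
    d=np.load("d%s.npy"%cam[0]);W=cloud(cam,d)
    k=(W[...,2]>.25)&(W[...,2]<.31)&(W[...,0]>.4)&(W[...,0]<.8)&(W[...,1]>.25)&(W[...,1]<.6)
    v,u=np.nonzero(k);A=W[k];print(cam,len(A))
    o=np.argsort(v if cam=="top" else u)
    for i in o[::max(1,len(o)//40)]:print(u[i],v[i],np.round(A[i],3))
E
python3 - <<'E'
import numpy as np,cv2
p=np.load("pt.npy");cv2.imwrite("pics/tz.png",cv2.resize(p[200:270,105:185],None,fx=8,fy=8,interpolation=cv2.INTER_NEAREST)[:,:,::-1])
p=np.load("ps.npy");cv2.imwrite("pics/sz.png",cv2.resize(p[135:220,280:360],None,fx=7,fy=7,interpolation=cv2.INTER_NEAREST)[:,:,::-1])
E
```

```text
top 152
116 209 [0.618 0.402 0.271]
115 210 [0.611 0.4   0.283]
118 210 [0.615 0.397 0.27 ]
116 211 [0.61  0.399 0.279]
119 211 [0.612 0.393 0.272]
115 212 [0.607 0.402 0.278]
118 212 [0.608 0.395 0.276]
114 213 [0.606 0.406 0.275]
117 213 [0.607 0.399 0.27 ]
120 213 [0.61  0.395 0.259]
115 214 [0.602 0.403 0.276]
118 214 [0.604 0.397 0.269]
121 214 [0.609 0.394 0.252]
118 215 [0.599 0.394 0.277]
117 216 [0.598 0.399 0.271]
120 216 [0.603 0.397 0.251]
119 217 [0.596 0.394 0.269]
118 219 [0.589 0.394 0.274]
118 220 [0.586 0.395 0.273]
119 221 [0.584 0.392 0.272]
119 222 [0.581 0.393 0.271]
119 223 [0.578 0.392 0.272]
120 224 [0.575 0.389 0.274]
120 225 [0.572 0.388 0.276]
121 226 [0.57  0.387 0.271]
122 227 [0.567 0.384 0.27 ]
122 228 [0.563 0.382 0.276]
123 229 [0.562 0.381 0.27 ]
123 230 [0.559 0.38  0.272]
123 231 [0.555 0.379 0.277]
124 232 [0.553 0.377 0.274]
124 233 [0.55  0.377 0.274]
125 234 [0.549 0.377 0.266]
125 235 [0.543 0.372 0.278]
125 236 [0.543 0.375 0.27 ]
126 237 [0.539 0.371 0.273]
126 238 [0.537 0.372 0.27 ]
126 239 [0.531 0.368 0.282]
127 240 [0.531 0.369 0.271]

[... 875 characters left out ...]

320 145 [0.562 0.384 0.274]
321 145 [0.565 0.377 0.277]
322 146 [0.569 0.38  0.272]
323 146 [0.573 0.391 0.267]
324 146 [0.577 0.388 0.268]
325 145 [0.58  0.385 0.274]
326 145 [0.585 0.398 0.268]
327 145 [0.588 0.395 0.27 ]
328 144 [0.592 0.399 0.272]
329 145 [0.595 0.383 0.275]
330 148 [0.6   0.402 0.255]
330 145 [0.6   0.407 0.265]
331 144 [0.603 0.396 0.273]
331 149 [0.604 0.396 0.253]
331 145 [0.603 0.386 0.273]
331 146 [0.603 0.39  0.268]
332 149 [0.607 0.392 0.255]
332 143 [0.607 0.392 0.279]
332 142 [0.607 0.404 0.278]
332 150 [0.608 0.392 0.251]
332 145 [0.607 0.393 0.271]
333 143 [0.611 0.4   0.276]
333 146 [0.611 0.395 0.266]
333 147 [0.611 0.39  0.264]
334 143 [0.615 0.401 0.275]
```

View pics/tz.png

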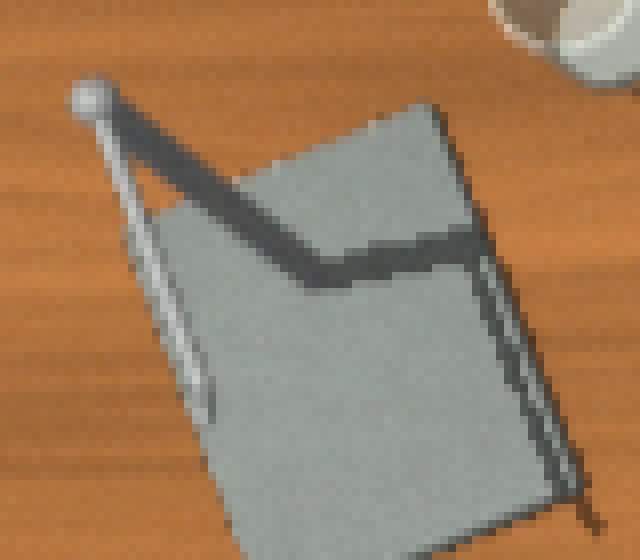

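View pics/sz.png

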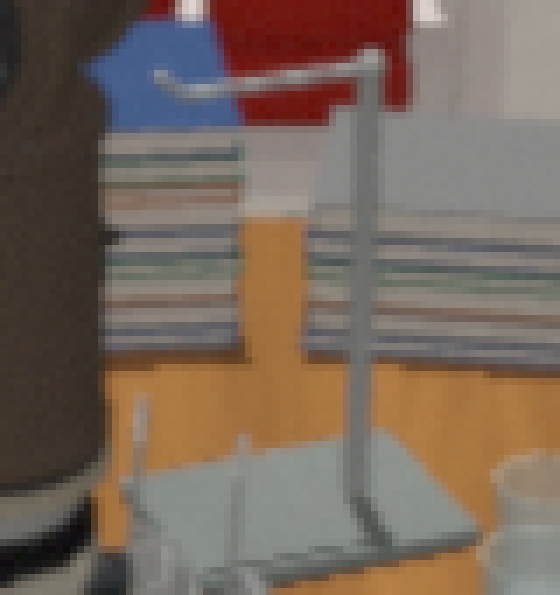

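```bash
python3 - <<'E'
from h import *
d=np.load("dt.npy");p=np.load("pt.npy");W=cloud("top",d)
k=(W[...,2]>.255)&(W[...,2]<.3)&(W[...,0]>.4)&(W[...,0]<.8)&(W[...,1]>.25)&(W[...,1]<.6)
P=[]
for v in range(219,249):
    u=np.nonzero(k[v])[0]
    if len(u): P.append(onplane("top",u.mean(),v,.2725)[:2])
P=np.array(P);a,b=np.polyfit(P[:,0],P[:,1],1);print("yaw",np.degrees(np.arctan(a)),P[0],P[-1],"resid",np.std(P[:,1]-a*P[:,0]-b))
# post top centroid
k2=k&(W[...,2]>.262);k2[216:]=False
v,u=np.nonzero(k2);print("posttop",u.mean(),v.mean(),onplane("top",u.mean(),v.mean(),.279))
# strainers / rack
for cam in("top","side"):
    d=np.load("d%s.npy"%cam[0]);W=cloud(cam,d)
    k=(W[...,2]>.03)&(W[...,2]<.27)&(W[...,0]>.42)&(W[...,0]<.66)&(W[...,1]>0.03)&(W[...,1]<.17)
    A=W[k];print(cam,len(A))
    for lo in np.arange(.03,.27,.02):
        b=A[(A[:,2]>lo)&(A[:,2]<=lo+.02)]
        for x0,x1 in((.42,.512),(.512,.6)):
            c=b[(b[:,0]>x0)&(b[:,0]<x1)]
            if len(c):print("z%.2f"%lo,len(c),"x",np.round(np.percentile(c[:,0],[0,50,100]),3),"y",np.round([c[:,1].min(),c[:,1].mean(),c[:,1].max()],3))
E
```

```text
yaw 22.144801921506424 [0.58918893 0.39228789] [0.50894386 0.35945905] resid 0.0007106717218140468
posttop 116.44444444444444 212.22222222222223 [0.60637183 0.39776176 0.279     ]
top 1105
z0.03 226 x [0.432 0.483 0.51 ] y [0.059 0.116 0.169]
z0.03 155 x [0.513 0.538 0.6  ] y [0.056 0.111 0.163]
z0.05 55 x [0.472 0.483 0.497] y [0.056 0.127 0.169]
z0.05 33 x [0.522 0.531 0.542] y [0.064 0.125 0.158]
z0.07 10 x [0.473 0.486 0.491] y [0.054 0.134 0.17 ]
z0.07 15 x [0.524 0.533 0.554] y [0.066 0.089 0.159]
z0.09 36 x [0.472 0.492 0.512] y [0.053 0.084 0.168]
z0.09 89 x [0.512 0.542 0.557] y [0.067 0.105 0.156]
z0.11 111 x [0.476 0.496 0.512] y [0.059 0.105 0.167]
z0.11 92 x [0.512 0.533 0.548] y [0.077 0.109 0.15 ]
z0.13 120 x [0.477 0.488 0.504] y [0.072 0.108 0.158]
z0.13 11 x [0.529 0.531 0.534] y [0.098 0.113 0.126]
z0.15 11 x [0.48  0.484 0.485] y [0.098 0.111 0.126]
z0.15 9 x [0.529 0.531 0.535] y [0.098 0.11  0.125]
z0.17 9 x [0.482 0.485 0.488] y [0.099 0.111 0.125]
z0.17 10 x [0.531 0.533 0.538] y [0.098 0.11  0.125]
z0.19 14 x [0.484 0.486 0.49 ] y [0.099 0.113 0.127]
z0.19 14
[... 406 characters left out ...]
0.06  0.074 0.09 ]
z0.09 59 x [0.474 0.495 0.512] y [0.047 0.067 0.101]
z0.09 74 x [0.522 0.539 0.554] y [0.062 0.085 0.125]
z0.11 78 x [0.481 0.498 0.512] y [0.054 0.087 0.137]
z0.11 44 x [0.512 0.534 0.55 ] y [0.072 0.1   0.141]
z0.13 53 x [0.481 0.491 0.502] y [0.07  0.101 0.144]
z0.13 8 x [0.528 0.529 0.532] y [0.089 0.097 0.107]
z0.15 8 x [0.481 0.481 0.484] y [0.094 0.103 0.12 ]
z0.15 5 x [0.528 0.532 0.532] y [0.095 0.098 0.102]
z0.17 6 x [0.481 0.481 0.484] y [0.094 0.101 0.108]
z0.17 6 x [0.531 0.531 0.535] y [0.093 0.099 0.107]
z0.19 7 x [0.481 0.484 0.484] y [0.091 0.096 0.101]
z0.19 10 x [0.531 0.533 0.535] y [0.088 0.105 0.114]
z0.21 8 x [0.484 0.484 0.488] y [0.093 0.108 0.115]
```

```bash
python3 - <<'E'
from h import *
d=np.load("dt.npy");p=np.load("pt.npy").astype(int)
W=cloud("top",d)
c=[onplane("top",200/1+ (a-360)/3+ 0,170+b/3,.024)[:2] for a,b in()]
C=[onplane("top",80+a/3,170+b/3,.024)[:2] for a,b in((425,137),(533,140),(525,350),(412,345))]
print(np.round(C,4))
for i in range(4):
    e=C[(i+1)%4]-C[i];print(np.linalg.norm(e),np.degrees(np.arctan2(e[1],e[0])))
print("centre",np.mean(C,0))
# rack top mask by depth
k=(abs(W[...,2]-.024)<.008)&(W[...,0]>.42)&(W[...,0]<.68)&(W[...,1]>.02)&(W[...,1]<.2)&(p[...,0]>190)
k=cv2.morphologyEx(k.astype(np.uint8),cv2.MORPH_CLOSE,np.ones((15,15)))
v,u=np.nonzero(k);Q=np.array([onplane("top",a,b,.024)[:2] for a,b in zip(u,v)],np.float32)
print(cv2.minAreaRect(Q))
# strainer handle points from top in ordered PCA
for x0,x1,z0 in((.47,.5,.15),(.515,.55,.14)):
  for cam in("top","side"):
    Wc=cloud(cam,np.load("d%s.npy"%cam[0]))
    k=(Wc[...,2]>z0)&(Wc[...,0]>x0)&(Wc[...,0]<x1)&(Wc[...,1]>.07)&(Wc[...,1]<.15)
    A=Wc[k];s=np.linalg.lstsq(np.c_[A[:,1]-.11,A[:,2]-.19,np.ones(len(A))],A[:,0],rcond=None)[0];print(cam,len(A),"x at z=.19",s[2],"dx/dy",s[0],"dx/dz",s[1],"y range",A[:,1].min(),A[:,1].max(),"zmax",A[:,2].max())
E
```

```text
[[0.6579 0.1575]
 [0.6515 0.0452]
 [0.4321 0.0546]
 [0.4404 0.169 ]]
0.11245885834888325 -93.24993609920234
0.21959452515605776 177.56474058890598
0.11470765329345614 85.87789892718422
0.21782810261940036 -3.0166896974317376
centre [0.54546751 0.10656255]
((0.5400390028953552, 0.1115693673491478), (0.10964690148830414, 0.23874837160110474), 86.50078582763672)
top 46 x at z=.19 0.48517683765679265 dx/dy 0.06438106222290423 dx/dz 0.07688544245707973 y range 0.09790408740773979 0.12709369637617338 zmax 0.22292604285155077
side 29 x at z=.19 0.4841832427484283 dx/dy 0.09008490572262795 dx/dz 0.06703097709025918 y range 0.09060366132565971 0.11980684804036526 zmax 0.22221482249777585
top 39 x at z=.19 0.5346613073273252 dx/dy 0.047454730647838936 dx/dz 0.08506299998797018 y range 0.0977325697819393 0.1247938743358777 zmax 0.19961753659347195
side 25 x at z=.19 0.5331062104667041 dx/dy 0.056518750829889476 dx/dz 0.06479227444054558 y range 0.08824361919827144 0.1143792430472683 zmax 0.20212199752710153
```

```bash
python3 go.py .4848 .112 .27 86.7
```

```text
clock 12.4 pos [ 0.432  -0.3527  0.2358] jaw 81.9 tilt z [-0.001  0.001 -1.   ] q7 1.76 w 0.611 F [-0.1  0.4  0.1]
turn -4.75 deg, shift after turn cm [-2.59 46.7  -3.39] | before turn [ 1.28 46.76 -3.39]
```

```bash
python3 -m crank '[[[0,0,-3],-4.8,100],[[-0.25,4.6,0],0,100],[[-0.25,4.6,0],0,100],[[-0.25,4.6,0],0,100],[[-0.25,4.6,0],0,100]]';python3 -m crank '[[[-0.25,4.6,0],0,100],[[-0.25,4.6,0],0,100],[[-0.25,4.6,0],0,100],[[-0.25,4.6,0],0,100],[[-0.25,4.6,0],0,100]]';python3 -m crank '[[[-0.3,4.6,0],0,100],[[0,0,0],0,100]]'; python3 go.py .4848 .112 .17 86.7
```

```text
clock: 12.9
position: [0.4522, -0.168, 0.2654]
ee_rot: [-0.09, -3.138, -0.002]
force: [1.2, 0.1, 0.2]
width: 0.608
clock: 13.4
position: [0.4778, 0.0605, 0.2655]
ee_rot: [-0.09, -3.138, 0.001]
force: [1.6, -0.0, 0.9]
width: 0.612
clock: 13.6
position: [0.4829, 0.1122, 0.266]
ee_rot: [-0.073, -3.139, -0.006]
force: [-1.0, -0.6, 0.2]
width: 0.607
clock 13.6 pos [0.4829 0.1122 0.266 ] jaw 87.3 tilt z [-0.001  0.004 -1.   ] q7 0.93 w 0.607 F [-1.  -0.6  0.2]
turn 0.63 deg, shift after turn cm [-0.21 -0.04  9.6 ] | before turn [-0.21 -0.05  9.6 ]
```

```bash
python3 -m crank '[[[0,0,2.5],0,100],[[0,0,0],0,100],[[0,0,0],0,100]]'; python3 go.py .4848 .112 .17 86.7; python3 - <<'E'
from h import *
grab("side","s7",(240,120,400,280),3.7);grab("top","t7",(130,170,330,330),3)
E
```

```text
clock: 13.9
position: [0.4836, 0.1041, 0.2409]
ee_rot: [-0.09, -3.138, 0.001]
force: [0.7, 0.2, 1.2]
width: 0.606
clock 13.9 pos [0.4836 0.1041 0.2409] jaw 86.7 tilt z [-0.003 -0.    -1.   ] q7 0.91 w 0.606 F [0.7 0.2 1.2]
turn 0.03 deg, shift after turn cm [-0.1   0.8   7.09] | before turn [-0.1   0.8   7.09]
```

View pics/s7.png

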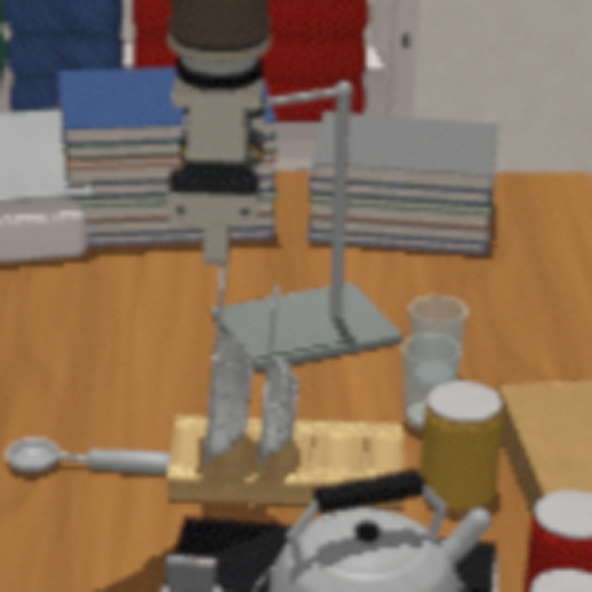

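Finger (crop 215,240) sits directly over the first strainer's handle tip (222,270). Descend.

```bash
python3 -m crank '[[[-0.1,0.8,0],0,100],[[0,0,0],0,100],[[0,0,2.5],0,100],[[0,0,2.5],0,100],[[0,0,2],0,100]]';python3 -m crank '[[[0,0,0],0,100],[[0,0,0],0,100]]'; python3 go.py .4848 .112 .17 86.7;python3 -c "
from h import *
grab('side','s8',(240,120,400,280),3.7)"
```

```text
clock: 14.5
position: [0.4857, 0.1127, 0.1709]
ee_rot: [0.089, 3.14, -0.0]
force: [0.1, 0.6, 0.1]
width: 0.605
clock: 14.7
position: [0.4859, 0.1131, 0.1723]
ee_rot: [0.089, 3.14, 0.0]
force: [-0.5, -0.3, -0.3]
width: 0.608
clock 14.7 pos [0.4859 0.1131 0.1723] jaw 86.8 tilt z [ 0.  0. -1.] q7 0.81 w 0.608 F [-0.5 -0.3 -0.3]
turn 0.07 deg, shift after turn cm [ 0.1  -0.12  0.23] | before turn [ 0.1  -0.12  0.23]
```

View pics/s8.png

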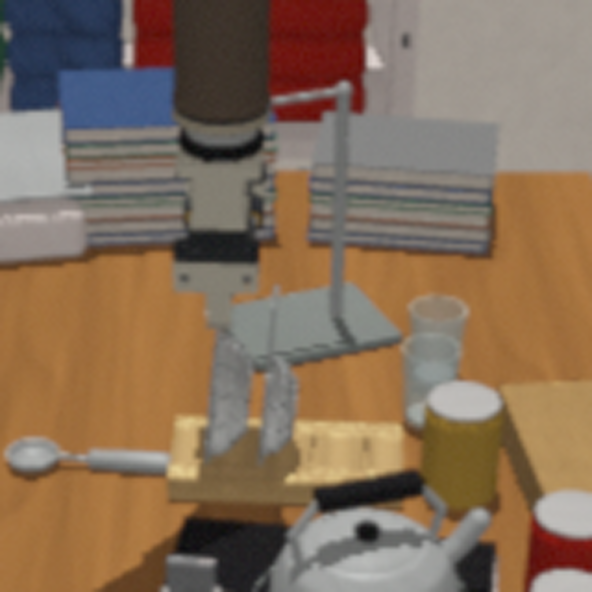

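Fingers straddle the handle. Close moderately.

```bash
python3 -m crank '[[[0,0,0.2],0,160],[[0,0,0],0,200],[[0,0,0],0,225],[[0,0,0],0,225],[[0,0,0],0,225]]' 20;python3 -m crank '[[[0,0,0],0,225],[[0,0,0],0,225]]'; python3 go.py .4848 .112 .17 86.7
```

```text
clock: 15.25
position: [0.4859, 0.1127, 0.17]
ee_rot: [0.09, 3.14, -0.0]
force: [0.1, -0.9, 1.2]
width: 0.302
clock: 15.45
position: [0.486, 0.1128, 0.17]
ee_rot: [0.089, 3.14, -0.0]
force: [0.4, -0.0, 3.7]
width: 0.304
clock 15.4 pos [0.486  0.1128 0.17  ] jaw 86.7 tilt z [ 0.001 -0.    -1.   ] q7 0.81 w 0.304 F [ 0.4 -0.   3.7]
turn 0.04 deg, shift after turn cm [ 0.11 -0.08 -0.  ] | before turn [ 0.11 -0.08 -0.  ]
```

```bash
python3 -m crank '[[[0,0,-1],0,225],[[0,0,-2],0,225],[[0,0,-2.5],0,225],[[0,0,-2.5],0,225],[[0,0,-1.5],0,225]]';python3 -m crank '[[[0,0,0],0,225]]'; python3 go.py .4696 .3437 .26 112.1;python3 -c "
from h import *
grab('side','s9',(240,120,400,280),3.7)"
```

```text
clock: 15.95
position: [0.4858, 0.1134, 0.2669]
ee_rot: [0.088, 3.139, 0.001]
force: [-0.8, 0.6, -2.4]
width: 0.301
clock: 16.05
position: [0.4865, 0.1135, 0.2669]
ee_rot: [0.089, 3.137, 0.001]
force: [0.5, -0.1, -2.5]
width: 0.303
clock 16.1 pos [0.4865 0.1135 0.2669] jaw 86.7 tilt z [ 0.003  0.001 -1.   ] q7 0.91 w 0.303 F [ 0.5 -0.1 -2.5]
turn -25.35 deg, shift after turn cm [-7.09 21.96  0.71] | before turn [ 2.99 22.88  0.71]
```

View pics/s9.png

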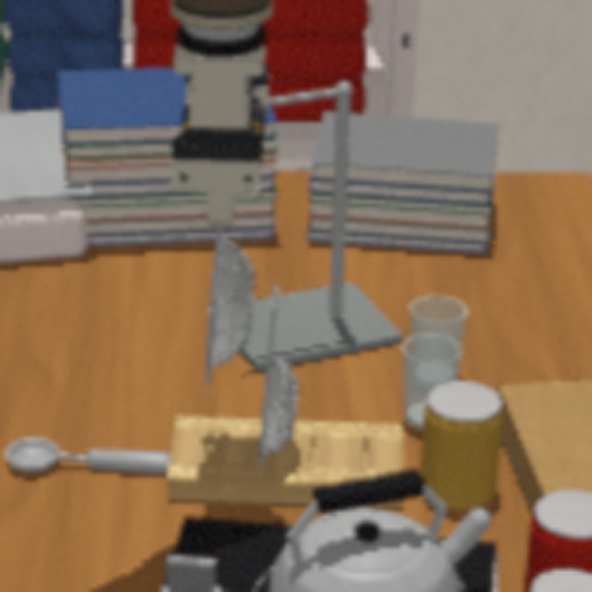

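```bash
python3 -m crank '[[[0.5,2,0],0,225],[[0.6,4.5,0],0,225],[[0.6,4.5,0],0,225],[[0.6,4.5,0],0,225],[[0.6,4.5,0],0,225]]';python3 -m crank '[[[0.1,2.5,0],0,225],[[0,0,0],-8.45,225],[[0,0,0],-8.45,225],[[0,0,0],-8.45,225],[[0,0,0],0,225]]'; python3 go.py .4696 .3437 .26 112.1;cat > lk.py <<'E'
import sys
from h import *
t=sys.argv[1]
p,d=grab("side","s"+t,(270,110,370,210),6);np.save("ds.npy",d)
p,d=grab("top","t"+t,(90,190,190,290),6);np.save("dt.npy",d)
E
python3 lk.py 10
```

```text
clock: 16.6
position: [0.4674, 0.3152, 0.2633]
ee_rot: [-0.09, -3.139, 0.002]
force: [0.5, -0.1, -0.7]
width: 0.302
clock: 17.1
position: [0.4681, 0.3386, 0.2631]
ee_rot: [0.606, -3.08, 0.001]
force: [0.2, -0.0, -2.0]
width: 0.298
clock 17.1 pos [0.4681 0.3386 0.2631] jaw 112.3 tilt z [-0.002 -0.001 -1.   ] q7 0.85 w 0.298 F [ 0.2 -0.  -2. ]
turn 0.15 deg, shift after turn cm [-0.33  0.41  0.31] | before turn [-0.33  0.41  0.31]
```

View pics/s10.png

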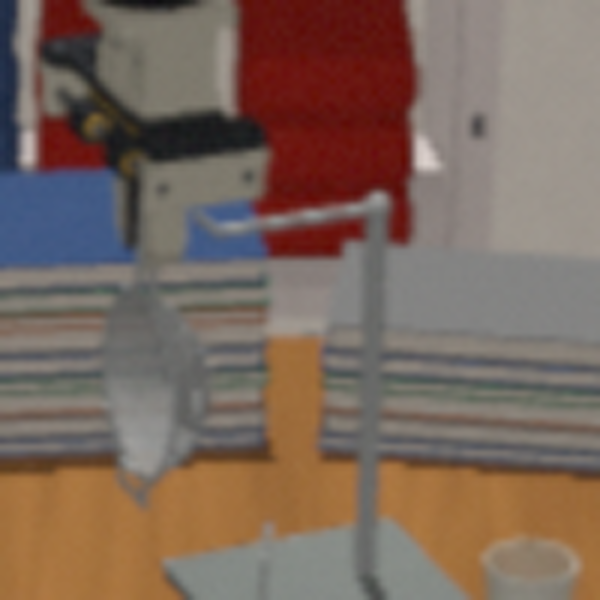

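View pics/t10.png

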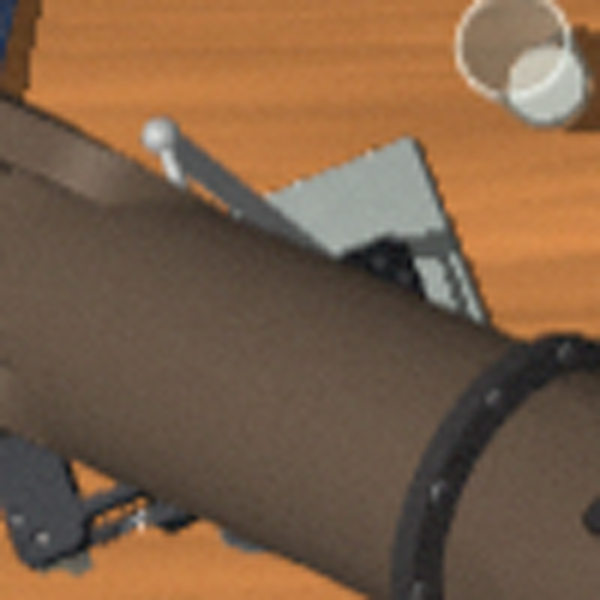

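```bash
python3 -m crank '[[[-0.3,0.4,0.6],0,225],[[0,0,0],0,225],[[0,0,0],0,225]]'; python3 go.py .5622 .3814 .257 112.1
```

```text
clock: 17.5
position: [0.4696, 0.3441, 0.2584]
ee_rot: [0.601, -3.083, 0.001]
force: [-0.2, -0.4, -1.8]
width: 0.304
clock 17.5 pos [0.4696 0.3441 0.2584] jaw 112.1 tilt z [-0. -0. -1.] q7 0.84 w 0.304 F [-0.2 -0.4 -1.8]
turn -0.05 deg, shift after turn cm [-9.98 -0.03  0.13] | before turn [-9.98 -0.02  0.13]
```

```bash
python3 -m crank '[[[-1,0,0],0,225],[[-1,0,0],0,225],[[-1,0,0],0,225],[[-1,0,0],0,225],[[0,0,0],0,225]]'; python3 go.py .5622 .3814 .257 112.1; python3 lk.py 11
```

```text
clock: 18.0
position: [0.5084, 0.3593, 0.2582]
ee_rot: [0.6, -3.084, -0.001]
force: [-0.1, 0.2, -2.3]
width: 0.302
clock 18.0 pos [0.5084 0.3593 0.2582] jaw 112.0 tilt z [-0.  0. -1.] q7 0.86 w 0.302 F [-0.1  0.2 -2.3]
turn -0.08 deg, shift after turn cm [-5.81  0.02  0.12] | before turn [-5.81  0.03  0.12]
```

View pics/s11.png

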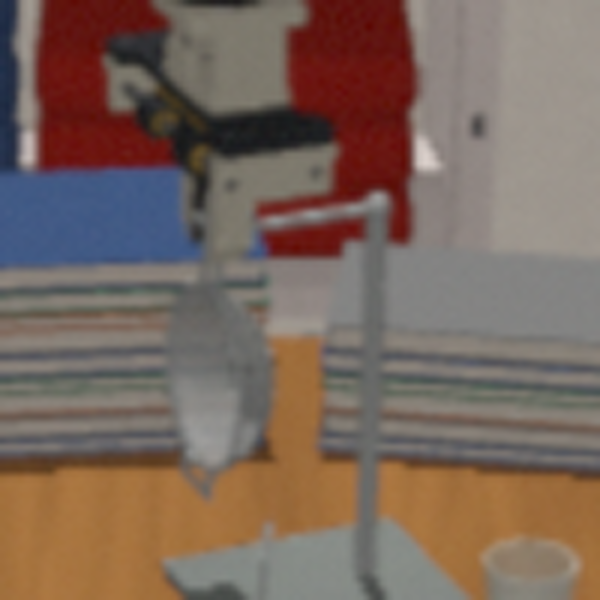

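View pics/t11.png

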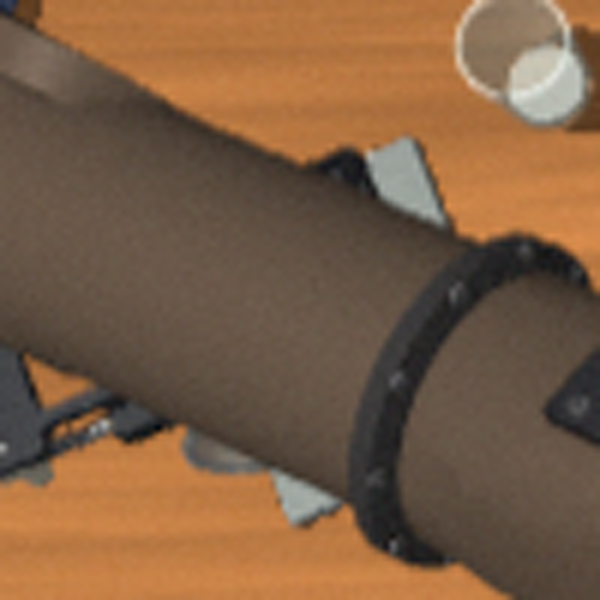

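Prong tip has entered the loop with no contact force; go on to the resting place.

```bash
python3 -m crank '[[[-1.2,0,0],0,225],[[-1.5,0,0],0,225],[[-1.5,0,0],0,225],[[-1.4,0,0],0,225],[[0,0,0],0,225]]';python3 -m crank '[[[0,0,0],0,225]]'; python3 go.py .5622 .3814 .2285 112.1
```

```text
clock: 18.6
position: [0.5597, 0.3801, 0.2583]
ee_rot: [0.601, -3.084, -0.0]
force: [-0.2, 0.6, -1.0]
width: 0.301
clock: 18.7
position: [0.558, 0.3801, 0.2586]
ee_rot: [0.603, -3.082, -0.0]
force: [-0.7, -0.9, -1.4]
width: 0.298
clock 18.7 pos [0.558  0.3801 0.2586] jaw 112.1 tilt z [-0.001 -0.    -1.   ] q7 0.89 w 0.298 F [-0.7 -0.9 -1.4]
turn 0.02 deg, shift after turn cm [-0.44 -0.04  3.01] | before turn [-0.44 -0.04  3.01]
```

```bash
python3 -m crank '[[[0,0,1],0,225],[[0,0,0.8],0,225],[[0,0,0.4],0,225],[[0,0,0],0,225]]';for i in 1 2; do python3 -m crank '[[[0,0,0.2],0,225],[[0,0,0.2],0,225],[[0,0,0],0,225]]';done;  python3 go.py .5622 .3814 .2285 112.1
```

```text
clock: 19.1
position: [0.5584, 0.3794, 0.2356]
ee_rot: [0.602, -3.082, 0.002]
force: [-0.3, -0.2, -1.3]
width: 0.3
clock: 19.4
position: [0.5588, 0.38, 0.2326]
ee_rot: [0.602, -3.083, 0.0]
force: [0.7, -0.4, -0.7]
width: 0.3
clock: 19.7
position: [0.5593, 0.3802, 0.2304]
ee_rot: [-0.601, 3.081, 0.001]
force: [-0.9, -3.9, 8.7]
width: 0.302
clock 19.7 pos [0.5593 0.3802 0.2304] jaw 112.1 tilt z [ 0.002  0.001 -1.   ] q7 0.87 w 0.302 F [-0.9 -3.9  8.7]
turn -0.04 deg, shift after turn cm [-0.31  0.    0.19] | before turn [-0.31  0.    0.19]
```

```bash
python3 -m crank '[[[0,0,-0.2],0,215],[[0,0,0],0,190],[[0,0,0],0,170],[[0,0,0],0,150],[[0,0,0],0,150]]';python3 -m crank '[[[0,0,0],0,150]]';python3 lk.py 12
```

```text
clock: 20.2
position: [0.5586, 0.3802, 0.2305]
ee_rot: [0.602, -3.083, -0.0]
force: [0.2, 0.3, 0.7]
width: 0.405
clock: 20.3
position: [0.5587, 0.3801, 0.2305]
ee_rot: [0.602, -3.083, 0.0]
force: [0.2, 0.2, -0.0]
width: 0.408
```

View pics/s12.png

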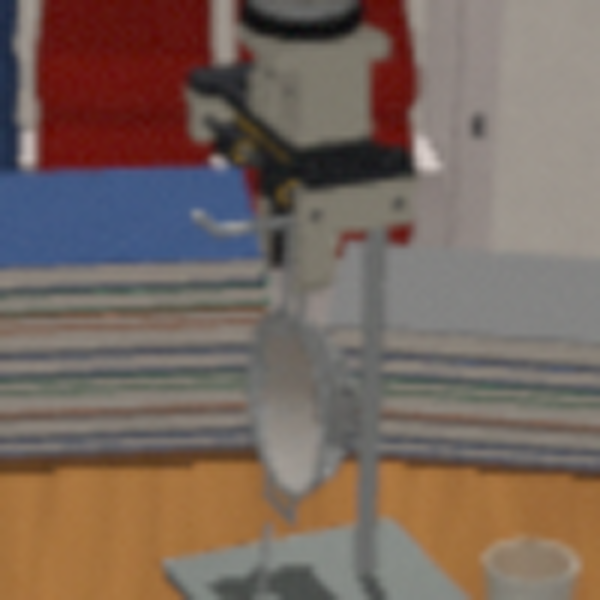

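Strainer hangs on the prong; open a little more and rise.

```bash
python3 -m crank '[[[0,0,0],0,120],[[0,0,0],0,110],[[0,0,-1],0,110],[[0,0,-2],0,110],[[0,0,-3],0,110]]';python3 -m crank '[[[0,0,-3],0,100],[[0,0,0],0,100]]'; python3 go.py .5346 .111 .29 86.9;python3 lk.py 13
```

```text
clock: 20.9
position: [0.5585, 0.3794, 0.2906]
ee_rot: [0.602, -3.081, 0.002]
force: [0.2, -0.5, 1.6]
width: 0.57
clock: 21.1
position: [0.5592, 0.3819, 0.3263]
ee_rot: [-0.601, 3.078, 0.007]
force: [0.4, 0.3, 0.4]
width: 0.607
clock 21.1 pos [0.5592 0.3819 0.3263] jaw 112.1 tilt z [ 0.005  0.005 -1.   ] q7 0.92 w 0.607 F [0.4 0.3 0.4]
turn 25.20 deg, shift after turn cm [  1.01 -27.2    3.47] | before turn [ 12.49 -24.19   3.47]
```

View pics/s13.png

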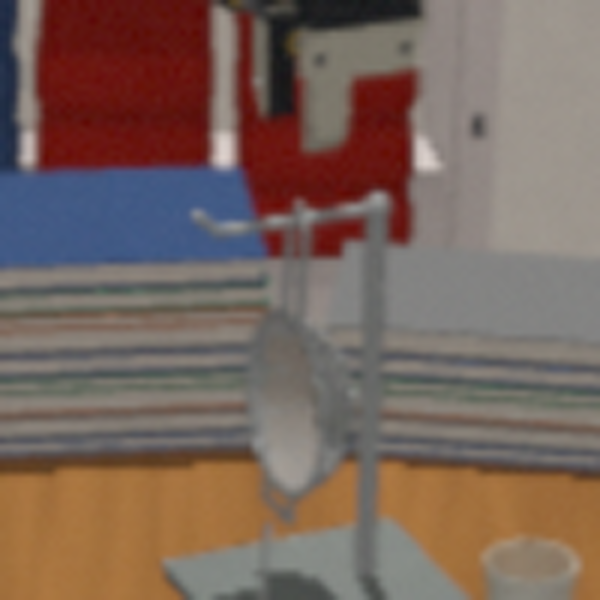

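Largest hangs properly (eye at crop ~298,210). Now strainer b.

```bash
python3 -m crank '[[[0,0,0],8.4,100],[[0,0,0],8.4,100],[[0,0,0],8.4,100],[[0.2,-4.5,0],0,100],[[0.2,-4.5,0],0,100]]';python3 -m crank '[[[0.2,-4.5,1],0,100],[[0.2,-4.5,1],0,100],[[0.2,-4.5,1],0,100],[[0,-4.5,0],0,100],[[0,0,0],0,100]]';python3 -m crank '[[[0,0,0],0,100],[[0,0,0],0,100]]';python3 go.py .5346 .1115 .153 86.9;python3 - <<'E'
from h import *
grab("side","s14",(240,120,400,280),3.7)
p,d=get_image("side")
Wc=cloud("side",d)
A=Wc[(Wc[...,2]>.14)&(Wc[...,2]<.215)&(Wc[...,0]>.515)&(Wc[...,0]<.55)&(Wc[...,1]>.07)&(Wc[...,1]<.15)]
s=np.linalg.lstsq(np.c_[A[:,1]-.11,A[:,2]-.19,np.ones(len(A))],A[:,0],rcond=None)[0];print(len(A),s)
E
```

```text
clock: 21.7
position: [0.5486, 0.2904, 0.3191]
ee_rot: [-0.081, -3.138, 0.001]
force: [0.5, -1.3, 0.5]
width: 0.609
clock: 22.2
position: [0.5343, 0.1025, 0.2888]
ee_rot: [-0.101, -3.137, 0.008]
force: [0.6, -0.0, 0.3]
width: 0.608
clock: 22.4
position: [0.5338, 0.1122, 0.2905]
ee_rot: [-0.083, -3.14, -0.001]
force: [-0.3, 0.0, -0.5]
width: 0.607
clock 22.4 pos [0.5338 0.1122 0.2905] jaw 87.0 tilt z [-0.001  0.001 -1.   ] q7 0.92 w 0.607 F [-0.3  0.  -0.5]
turn 0.07 deg, shift after turn cm [-0.09 -0.07 13.75] | before turn [-0.09 -0.07 13.75]
25 [0.04153545 0.06661356 0.53300537]
```

View pics/s14.png

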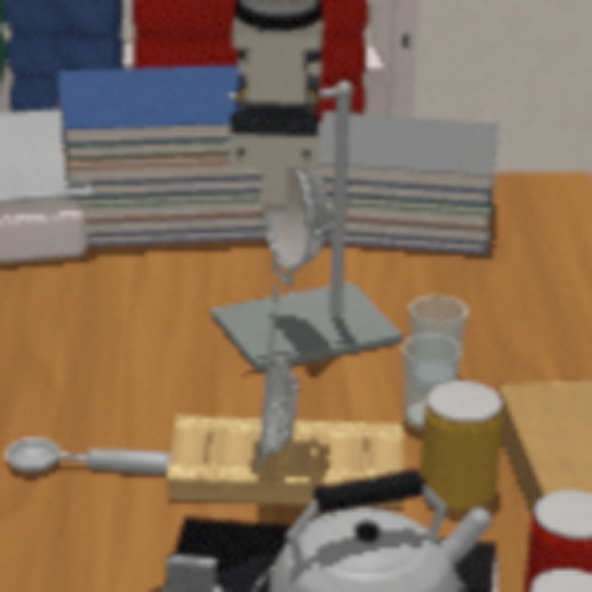

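Only strainer b remains in the rack, below the gripper (crop 277,330). Descend.

```bash
python3 -m crank '[[[0,0,3],0,100],[[0,0,3],0,100],[[0,0,0],0,100],[[0,0,0],0,100]]';python3 go.py .5346 .1115 .153 86.9;python3 -m crank '[[[0,0,2.5],0,100],[[0,0,2.5],0,100],[[0,0,2.3],0,100],[[0,0,0],0,100],[[0,0,0],0,100]]';python3 go.py .5346 .1115 .153 86.9;python3 - <<'E'
from h import *
grab("side","s15",(240,120,400,280),3.7)
E
```

```text
clock: 22.9
position: [0.5339, 0.1122, 0.2311]
ee_rot: [-0.082, -3.14, -0.001]
force: [0.3, 1.0, 0.5]
width: 0.607
clock 22.9 pos [0.5339 0.1122 0.2311] jaw 87.0 tilt z [-0.001  0.    -1.   ] q7 0.87 w 0.607 F [0.3 1.  0.5]
turn 0.10 deg, shift after turn cm [-0.08 -0.07  7.81] | before turn [-0.08 -0.07  7.81]
clock: 23.4
position: [0.5349, 0.1119, 0.1594]
ee_rot: [0.084, 3.139, 0.001]
force: [0.2, -0.3, 0.4]
width: 0.607
clock 23.4 pos [0.5349 0.1119 0.1594] jaw 86.9 tilt z [ 0.001  0.001 -1.   ] q7 0.81 w 0.607 F [ 0.2 -0.3  0.4]
turn 0.03 deg, shift after turn cm [ 0.03 -0.04  0.64] | before turn [ 0.03 -0.04  0.64]
```

View pics/s15.png

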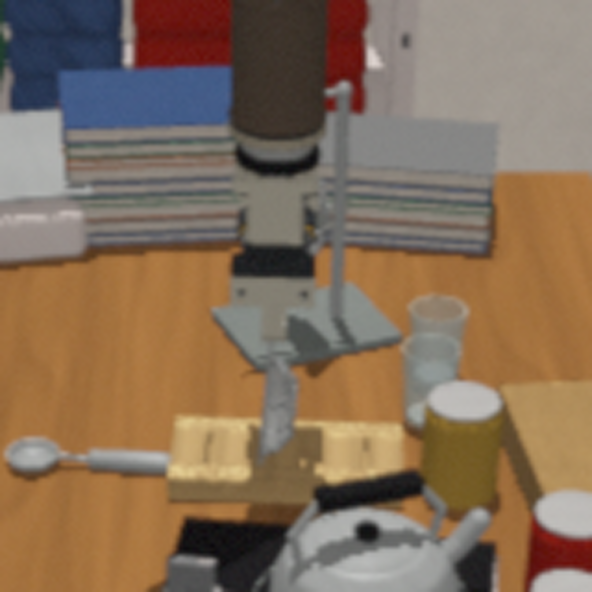

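```bash
python3 -m crank '[[[0,0,0.6],0,160],[[0,0,0],0,200],[[0,0,0],0,225],[[0,0,0],0,225],[[0,0,0],0,225]]' 20;python3 -m crank '[[[0,0,0],0,225],[[0,0,0],0,225],[[0,0,-1],0,225],[[0,0,-2],0,225],[[0,0,-2.5],0,225]]';python3 -m crank '[[[0,0,-2.5],0,225],[[0,0,-2],0,225],[[0,0,-0.6],0,225],[[0,0,0],0,225],[[0,0,0],0,225]]'; python3 go.py .4696 .3437 .257 112.1;python3 -c "
from h import *
grab('side','s16',(240,120,400,280),3.7)"
```

```text
clock: 23.95
position: [0.5343, 0.1112, 0.152]
ee_rot: [0.085, 3.14, 0.0]
force: [0.4, 0.4, 0.9]
width: 0.299
clock: 24.45
position: [0.5333, 0.1107, 0.207]
ee_rot: [-0.085, -3.138, 0.001]
force: [0.7, 0.8, -1.5]
width: 0.302
clock: 24.95
position: [0.5337, 0.1106, 0.2568]
ee_rot: [-0.085, -3.139, 0.001]
force: [0.9, 0.1, -1.4]
width: 0.305
clock 24.9 pos [0.5337 0.1106 0.2568] jaw 86.9 tilt z [-0.001 -0.001 -1.   ] q7 0.89 w 0.305 F [ 0.9  0.1 -1.4]
turn -25.22 deg, shift after turn cm [-2.83 24.01 -0.03] | before turn [ 7.67 22.93 -0.03]
```

View pics/s16.png

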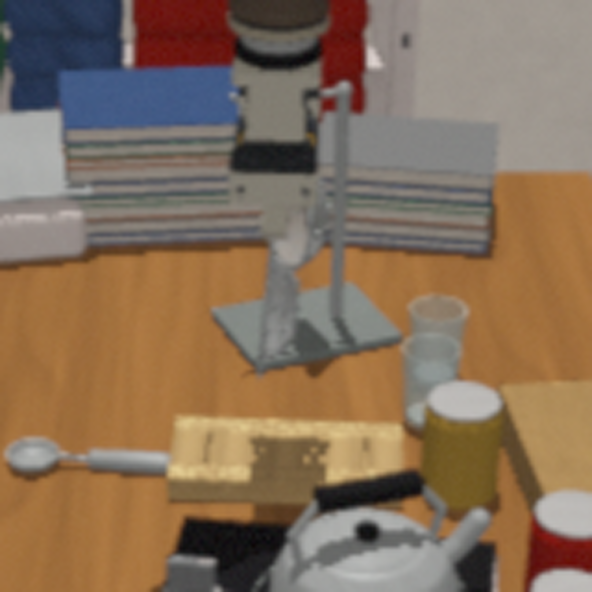

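```bash
python3 -m crank '[[[2,0,0],0,225],[[3,1,0],0,225],[[2.7,3,0],0,225],[[0,4.5,0],0,225],[[0,4.5,0],0,225]]';python3 -m crank '[[[0,4.5,0],0,225],[[0,3.5,0],0,225],[[0,2,0],-8.4,225],[[0,0,0],-8.4,225],[[0,0,0],-8.4,225]]';python3 -m crank '[[[0,0,0],0,225],[[0,0,0],0,225]]'; python3 go.py .4696 .3437 .253 112.1
```

```text
clock: 25.5
position: [0.4637, 0.2451, 0.257]
ee_rot: [-0.088, -3.14, 0.003]
force: [0.9, -0.5, -0.4]
width: 0.299
clock: 26.0
position: [0.4689, 0.3456, 0.2563]
ee_rot: [0.614, -3.079, 0.001]
force: [-0.0, -0.5, -1.2]
width: 0.302
clock: 26.2
position: [0.4695, 0.3445, 0.2568]
ee_rot: [0.595, -3.083, 0.0]
force: [-0.0, -0.2, -1.6]
width: 0.306
clock 26.2 pos [0.4695 0.3445 0.2568] jaw 111.8 tilt z [-0.001 -0.001 -1.   ] q7 0.82 w 0.306 F [-0.  -0.2 -1.6]
turn -0.26 deg, shift after turn cm [ 0.02 -0.07  0.38] | before turn [ 0.02 -0.07  0.38]
```

```bash
python3 -m crank '[[[-1,-0.05,0],-0.3,225],[[-1,0,0],0,225],[[-1,0,0],0,225],[[-1,0,0],0,225],[[-1,0,0],0,225]]'; python3 -m crank '[[[-0.9,0,0],0,225],[[0,0,0],0,225],[[0,0,0],0,225]]';python3 go.py .5251 .3663 .2285 112.1; python3 lk.py 17
```

```text
clock: 26.7
position: [0.5171, 0.3638, 0.2576]
ee_rot: [0.609, -3.082, -0.0]
force: [-0.1, -0.7, -1.5]
width: 0.3
clock: 27.0
position: [0.5243, 0.367, 0.2575]
ee_rot: [0.61, -3.081, -0.0]
force: [-0.1, -0.1, -1.5]
width: 0.298
clock 27.0 pos [0.5243 0.367  0.2575] jaw 112.4 tilt z [-0.001  0.    -1.   ] q7 0.86 w 0.298 F [-0.1 -0.1 -1.5]
turn 0.30 deg, shift after turn cm [-0.05 -0.1   2.9 ] | before turn [-0.05 -0.1   2.9 ]
```

View pics/s17.png

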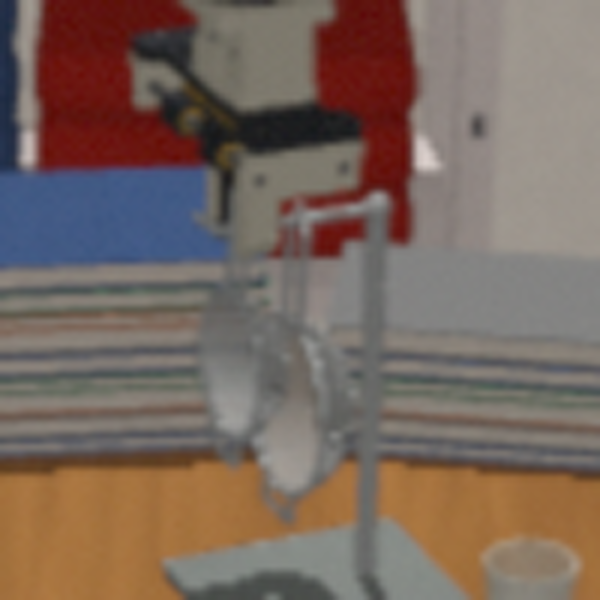

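The prong tip shows through b's loop (crop 205,220), a hangs undisturbed. Lower.

```bash
python3 -m crank '[[[0,-0.1,1],0,225],[[0,0,0.8],0,225],[[0,0,0.4],0,225],[[0,0,0],0,225]]';python3 -m crank '[[[0,0,0.2],0,225],[[0,0,0],0,225],[[0,0,0],0,225]]';python3 -m crank '[[[0,0,0.2],0,225],[[0,0,0],0,225],[[0,0,0],0,225]]';python3 -m crank '[[[0,0,0.15],0,225],[[0,0,0],0,225],[[0,0,0],0,225]]'; python3 go.py .5251 .3663 .2285 112.1
```

```text
clock: 27.5
position: [0.5246, 0.3653, 0.2346]
ee_rot: [0.61, -3.08, 0.001]
force: [-0.1, 0.5, -1.3]
width: 0.301
clock: 27.8
position: [0.5249, 0.366, 0.2339]
ee_rot: [-0.61, 3.082, 0.0]
force: [-0.3, -0.5, -1.3]
width: 0.301
clock: 28.1
position: [0.5249, 0.3662, 0.2319]
ee_rot: [-0.61, 3.081, 0.001]
force: [0.7, 1.2, -0.4]
width: 0.303
clock: 28.4
position: [0.5251, 0.3664, 0.2315]
ee_rot: [-0.61, 3.08, 0.001]
force: [-1.7, -1.4, 7.1]
width: 0.303
clock 28.4 pos [0.5251 0.3664 0.2315] jaw 112.4 tilt z [ 0.001  0.001 -1.   ] q7 0.84 w 0.303 F [-1.7 -1.4  7.1]
turn 0.29 deg, shift after turn cm [ 0.   -0.01  0.3 ] | before turn [ 0.   -0.01  0.3 ]
```

```bash
python3 -m crank '[[[0,0,-0.15],0,215],[[0,0,0],0,190],[[0,0,0],0,170],[[0,0,0],0,150],[[0,0,0],0,130]]';python3 -m crank '[[[0,0,0],0,120],[[0,0,0],0,110],[[0,0,-1],0,110],[[0,0,-2],0,110],[[0,0,-3],0,110]]';python3 -m crank '[[[0,0,-3],0,100],[[0,0,-2],0,100]]';python3 lk.py 18
```

```text
clock: 28.9
position: [0.5248, 0.3656, 0.2314]
ee_rot: [0.61, -3.081, 0.001]
force: [-0.5, 0.1, -0.1]
width: 0.451
clock: 29.4
position: [0.5245, 0.3652, 0.2917]
ee_rot: [0.61, -3.08, 0.002]
force: [-0.0, -0.8, -0.2]
width: 0.566
clock: 29.6
position: [0.5248, 0.3665, 0.3449]
ee_rot: [-0.61, 3.08, 0.003]
force: [-0.6, 1.0, -0.3]
width: 0.605
```

View pics/s18.png

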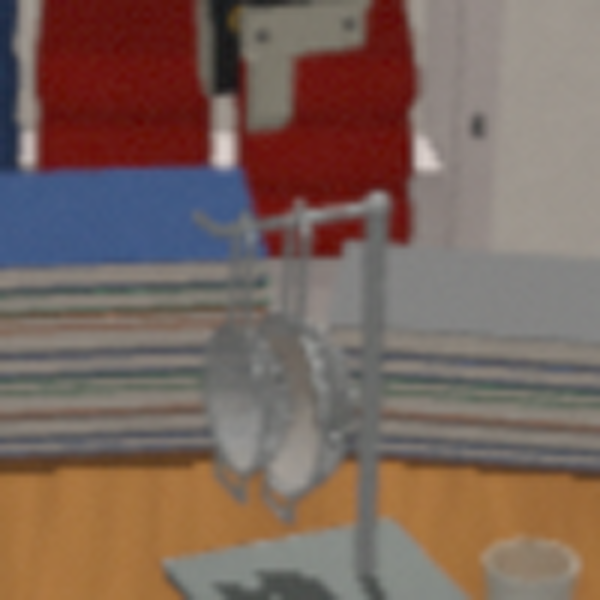

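```bash
python3 go.py .42 -.1 .34
```

```text
clock 29.7 pos [0.5251 0.3673 0.3458] jaw 112.4 tilt z [ 0.004  0.004 -1.   ] q7 0.91 w 0.610 F [-0.5  0.5  1.2]
turn 0.00 deg, shift after turn cm [ 27.53 -39.2    0.36] | before turn [ 27.53 -39.2    0.36]
```

```bash
python3 -m crank '[[[2.7,-3.9,0],0,100],[[2.7,-3.9,0],0,100],[[2.7,-3.9,0],0,100],[[2.7,-3.9,0],0,100],[[2.7,-3.9,0],0,100]]';python3 -m crank '[[[2.7,-3.9,0],0,100],[[2.7,-3.9,0],0,100],[[2.7,-3.9,0],0,100],[[2.7,-3.9,0],0,100],[[2.7,-3.9,0],0,100]]';python3 -m crank '[[[0,0,0],0,100],[[0,0,0],0,100],[[0,0,0],0,100]]';python3 kc.py; python3 lk.py 19; python3 - <<'E'
from h import *
p,d=grab("side","f_s");p,d=grab("top","f_t")
d=np.load("dt.npy");W=cloud("top",d);P=np.array([.6085,.4002]);a=np.radians(22.14);u=np.array([np.cos(a),np.sin(a)])
for cam in("top","side"):
    W=cloud(cam,np.load("d%s.npy"%cam[0]))
    k=(W[...,2]>.2755)&(W[...,2]<.3)&(np.hypot(W[...,0]-.55,W[...,1]-.38)<.08);A=W[k];r=A[:,:2]-P
    print(cam,[tuple(np.round([-(q@u),-q[0]*u[1]+q[1]*u[0],z],3)) for q,z in zip(r,A[:,2])][:40])
E
```

```text
clock: 30.2
position: [0.4735, 0.1323, 0.3412]
ee_rot: [0.61, -3.081, 0.001]
force: [0.0, -0.8, 0.3]
width: 0.608
clock: 30.7
position: [0.4227, -0.0993, 0.3416]
ee_rot: [0.61, -3.082, 0.001]
force: [1.3, -1.2, -0.4]
width: 0.609
clock: 31.0
position: [0.4239, -0.0963, 0.3417]
ee_rot: [-0.613, 3.081, 0.0]
force: [0.1, 0.4, -0.5]
width: 0.609
side 0.96 2143 [ 0.601 -0.217  0.119]
 handle 246 [ 0.59925025 -0.19251192  0.18038217]
 body 0.07 [ 0.60163728 -0.18570868  0.07477063 -0.18041062] 506
 body 0.1 [ 0.60304232 -0.18350987  0.08284744 -0.76297482] 657
side 0.92 3750 [ 0.334 -0.66   0.061]
side 0.56 2344 [ 0.264 -0.414  0.058]
side 0.52 245 [0.683 0.195 0.066]
top 0.98 2148 [ 0.323 -0.614  0.062]
top 0.79 2190 [ 0.257 -0.366  0.063]
top 0.58 1453 [ 0.605 -0.201  0.127]
 handle 262 [ 0.59983844 -0.18475063  0.18685721]
 body 0.07 [ 0.60423624 -0.18512449  0.07450771 -0.24140908] 130
 body 0.1 [ 0.60467017 -0.18411052  0.08385473 -0.92668159] 516
top [(np.float64(-0.004), np.float64(-0.002), np.float64(0.278)), (np.float64(-0.002), np.float64(-0.007), np.float64(0.277)), (np.float64(
[... 3387 characters left out ...]
118), np.float64(0.001), np.float64(0.281)), (np.float64(0.117), np.float64(-0.006), np.float64(0.284)), (np.float64(0.093), np.float64(0.004), np.float64(0.276)), (np.float64(0.092), np.float64(-0.004), np.float64(0.279)), (np.float64(0.08), np.float64(-0.004), np.float64(0.277)), (np.float64(0.07), np.float64(-0.008), np.float64(0.277)), (np.float64(0.065), np.float64(-0.006), np.float64(0.276)), (np.float64(0.123), np.float64(-0.011), np.float64(0.283)), (np.float64(0.113), np.float64(0.003), np.float64(0.276)), (np.float64(0.109), np.float64(-0.006), np.float64(0.278)), (np.float64(0.091), np.float64(-0.009), np.float64(0.277)), (np.float64(0.115), np.float64(-0.009), np.float64(0.277))]
```

View pics/f_s.png

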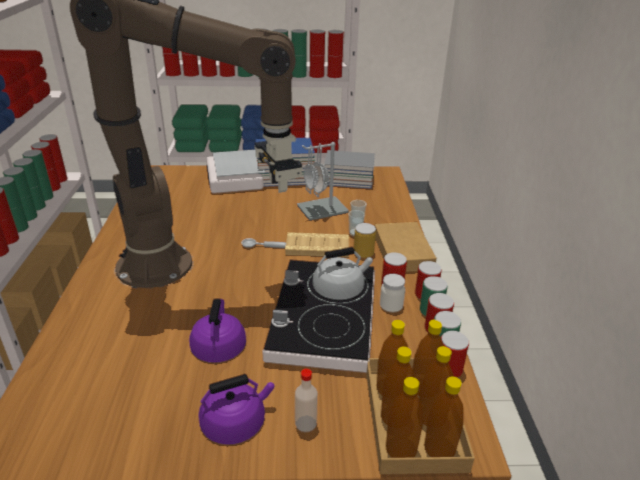

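View pics/t19.png

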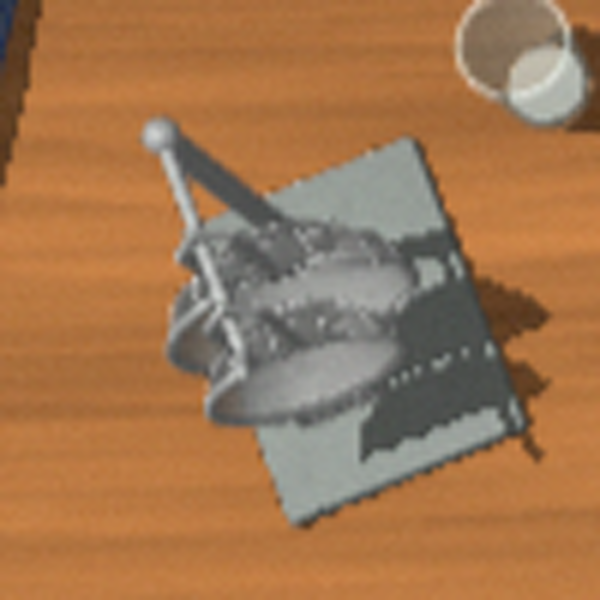

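```bash
python3 - <<'E'
from h import *
p,d=grab("top");cv2.imwrite("pics/fk.png",cv2.resize(p[180:310,280:450],None,fx=4,fy=4)[:,:,::-1])
E
```

```text
(no output)
```

View pics/fk.png

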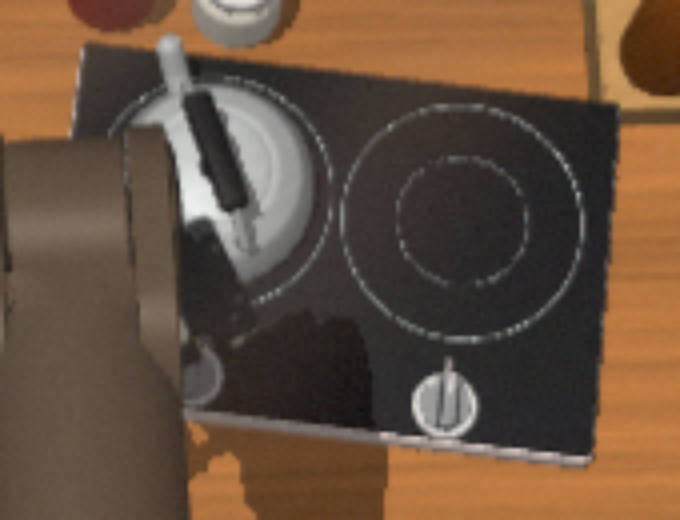

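The knob bar (447,395) points at its ring's centre (off), and the kettle is centred in the cold ring. Handing in.

```bash
python3 -c "
from cell import workorder,monitor
print(workorder.sign_off());print(monitor.observe()['clock'])"
```

```text
the job is handed in; nothing more can be done
None
the job is handed in; nothing more can be done
```

The tea corner is closed and the job is handed in, at about 31 s of the 210 s allowed; no verdict was reported.

- **Kettle and knob:** I slid the kettle along the glass by its handle into the cold ring. Then I turned the hot ring's knob anticlockwise until it reached its stop.
- **Strainers:** Only the two largest were in the rack. I hung the largest first, then the second in front of it, both with bowl bottoms towards the post.

**Last checks:**
- **Kettle:** the side view puts it within about 1 mm of the ring's centre, the top view about 3 mm. I saw no sign that it had been knocked.
- **Knob:** its bar points at its ring.
- **Strainers:** both eyes rest on the straight prong, about 55 and 91 mm out from the post. The rack is empty.
- **Robot and the rest:** the gripper is clear of everything, and the other things look unmoved in the pictures; I did not measure them.

No check failed. The only disagreement was that the side camera puts thin parts, such as the kettle handle, about 7 mm nearer to itself than the top camera does. I took sideways positions from the top camera. Its direct view was blocked while I hung the strainers, so I placed them from the line measured before.

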